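# Feed the setting block home along the jig fence with a push stick

## Task

Pick up the notched push stick and with it push the setting block square against the fence of the jig near where it lies; then feed it along the fence with the stick, keeping it firmly pressed on the fence all the way, past the sprung roller until it bears firmly on the end stop. Push with a light, steady hand (about 5 to 10 N, never beyond 20 N on the fence or the stop), do not touch the block with the gripper, and leave the block home and the stick lying flat on the bench clear of the jig; leave the other things alone.

Things in the scene. Friction and masses are not known exactly. Their poses are not given: they have to be found in the camera images.
- block_mid (a point): centre (19 mm up) of the setting block: a loose plain steel block, 24 (its x) x 50 (its y) x 38 mm high, 0.32 to 0.57 kg, standing on the jig's plate. Its y axis points along the fence towards the end stop. It starts 145 to 170 mm short of home, 8 to 22 mm off the fence and skew; it must be square on the fence before its centre is nearer than 115 mm to home.
- block: the setting block; origin at the centre of its underside
- home (a point): point on the fixed jig where the block's centre lies when the block is home, flat on the fence and against the end stop. Axes: y = feed direction, along the fence to the end stop; x = towards the fence; z up. In this frame the fence face is at x = +12 mm, from y = -205 to +45 mm; the end stop's face is at y = +25 mm; the plate's top is at z = -19 mm.
- jig: the jig's aluminium plate, 110 (x) x 260 (y) x 8 mm, with all that stands on it, fixed to the bench; origin on the bench under the plate, axes as home, which lies at x = 18, y = 80, z = 27 mm from it. The plate reaches from y = -132 to +128 mm.
- fence: the steel fence bar on the jig, 14 (x) x 250 (y) x 24 mm high; origin at the centre of its underside; its face towards the block is 7 mm from the origin on the -x side. Rigid: 1 mm of overtravel may already make 20 N, so press by force, not by position.
- end_stop: the dark steel end stop on the jig, 56 (x) x 16 (y) x 26 mm high; origin at the centre of its underside; its working face is 8 mm from the origin on the -y side. As rigid as the fence.
- roller_slide (a joint): travel (m) of the sprung white roller (24 mm across, upright axis) opposite the fence, axis at x = -21.5, y = +8 mm from home. 0 = at rest, 2.5 mm into the block's path; the block's front edge pushes it aside from about 25 mm before home, which takes some 4 to 8 N more along the feed. Reads about 0.0025 with the block home.
- stick_mid (a point): middle (half-way up) of the push stick, the only wooden bar: 18 mm wide, 22 mm high, 162 mm long, 0.07 kg, lying loose on the bench. Its x axis points along it to the notched end, z up; the round tail ends 86 mm behind. Pick it up here, across its width.
- stick: the push stick; origin under stick_mid. The notch is a V of 120 degrees opening along +x, its bottom at x = 68 mm, its two prong tips at x = 75.5 mm, 13 mm to either side. It takes the block's rear upright edge that is away from the fence when the stick points half-way (45 degrees) between feed direction and fence; carry it about 4 mm over the plate.
- spare_blade: bystander: brass blade block 18 x 52 x 24 mm, loose on the bench at the front left; not to be disturbed
- paint_marker: bystander: pen 135 x 18 x 16 mm, loose on the bench to the right, beyond the push stick; not to be disturbed
- lens_lid: bystander: black round cap 34 mm across, 8 mm high, loose on the bench behind the jig; not to be disturbed
Mind the look-alikes: they are no part of the job. Leave any blue look-alike of the block alone.

How it is judged:
By the outcome, as a careful person would: the job done as asked, in the order asked, and still so for the second after the job is handed in, with the robot touching nothing.
It also fails if it takes over 72 s, if anything falls off the work surface, if the arm or the gripper's body presses on something with over 40 N, if the wrist force passes 120 N, or if a joint passes its speed limit or range.

## Robot

A 6-joint arm with a two-finger parallel gripper is mounted at the origin on a cart in front of the work surface, level with it; the furniture and walls round the work are solid. World frame = base frame: x ahead of the robot, y to its left, z up, the work surface at z = 0. Lengths are in mm, angles in rad, forces in N, time in s.
With the tool pointing down it reaches from about 275 to 1000 mm from the base axis. Payload 8.4 kg.
Tool frame: the origin (TCP) lies on the centre line of the jaws, within the pads' length; the fingertips stand 22 mm ahead of it and the grasp point (between the pads) lies 3 mm ahead of it; z points along the fingers, x is the direction in which the jaws open and shut, and the axes are right-handed (so a half turn about z gives the same grasp; the last joint's range is limited). The gripper opens to 85 mm and grips with 20 to 120 N. Pads are 22 mm wide; open, the fingers measure 114 mm over their backs; the gripper's body (76 mm by 85 mm) begins 54 mm behind the grasp point. The pads swing forward as they close: fully open they stand 13 mm farther back than shut.
Start: joints at [-1.279, 0.353, 1.633, -0, 1.155, -0.002], TCP at [180.993, -598.222, 253.281] pointing down, gripper open.
Joint ranges: [-2.63, 2.63], [-0.92, 2.1], [0.06, 2.66], [-1.3, 4.44], [0, 2.69], [-3.02, 3.02]. Speed limits (rad/s): [2.22, 2.22, 2.79, 3.14, 3.14, 3.14].

## Interface

Orientations are given as [roll, pitch, yaw] about the fixed x, y, z axes, in that order (R = Rz(yaw) Ry(pitch) Rx(roll)).
In Python, from rig import status, viewer, job gives the robot as it stands.
- The arm moves only by the tool send_rows, never from a script. Its argument "plan" is a list of rows, each a list of 3 entries, a list of its own where there are three numbers: the shift along the tool's x, y, z in m, then the turn, a rotation vector about the tool's x, y, z in rad, then the opening, from -1 (shut) to 1 (fully open). In form: [[[x, y, z], [rx, ry, rz], jaw], ...]. A call has exactly 5 rows; each row is the pose to reach, as a shift and turn from the pose measured when the call began, along the tool's axes at that moment; what a row does not reach only later rows make up. A row lasts 1/12 s, in which the tool goes at most 41.7 mm and 7.16 degrees, less where a joint would pass 70% of its speed; a pose out of reach is approached as far as the arm can. A call with a gripper value outside its range is refused whole. The fingers move at their own pace and stop on an object; "squeeze" is the grip in N (left out, the last holds). Time passes only in rows, so rows that repeat a pose let the fingers close, or fill a call up. It gives the time, the measured TCP pose, the force and the opening at its end, in the units of the state.
- status.sense(): the state, without advancing time (a new reading comes with each control period).
- viewer.grab_frame(name): name is "scene" or "side" or "wrist"; returns the picture (400x640x3 uint8, red, green, blue); there is no depth.
- viewer.camera_params(name): a dict with "intrinsics" (3x3 intrinsics, pixels), "xyz" and "orientation" of the camera in the world. Camera axes: x right, y down, z forward; pixel columns grow to the right and rows downward; lengths in mm; the calibration is good to about 2 mm. A picture is of the moment at which its call begins: read the wrist's pose just before it. camera_params takes no time and is no camera call; for the wrist camera it gives the pose at the moment of the call.
- job.sign_off(): hands the job in, once; it reports no verdict.
Trained networks look in the newest picture that a camera, given by its name, has taken for a name from the list of things; names that differ only in an ending like _2 or _b are one class to them, and where a whole thing is asked for, a point or a joint stands for the part that bears it (a point fixed in the world has none). Each returns a list of dicts, best first, with "p" (0 to 1); they miss things now and then, are a little off and sometimes report something else, mostly with a low value. They report only what shows in the picture. A call takes as long as a camera call. They do not tell look-alikes from the thing itself.
- viewer.cut_out(label, camera): "mask" (400x640 bool, what is visible of it) and "extent" ([left, top, width, height] in pixels, round what is visible of it).
The state is a dict: "clock": time; "qpos": joint angles; "qvel": joint speeds; "joint_efforts": joint torques, N m; "eef_pos": TCP position; "tcp_rot": TCP orientation; "contact_force": force on the tool from outside, world axes, zero at the start; "wrist_torque": the same for the moment, N m; "opening": opening from 0.0 (shut) to 1.0 (fully open).
Only numpy, scipy, OpenCV 4.12 (cv2) and the standard library are available. Lean on these libraries where they do the work, as an engineer would, in place of code of your own. Each camera call takes 0.05 s, during which the arm holds its last target.

## Working session

There is one attempt and no reset: what is moved stays moved. The work goes in short steps, Python scripts to look and compute and a tool call to move; the robot and the scene stay as the last step left them, time stands still between calls to the robot, and variables do not carry over. Pictures are saved under pics/ and viewed, and the job is handed in when it is done.

Besides the shell and the picture viewer there is one more tool, called after "Emit:" as name(argument=value, ...) on one line, values as JSON. send_rows: Moves the arm, as the interface text tells. Its arguments: {"type":"object","properties":{"plan":{"type":"array"},"squeeze":{"type":"number"}},"required":["plan"]}

```bash
ls; mkdir -p pics
python3 - <<'E'
from rig import status, viewer, job
import cv2
s=status.sense(); print(s)
for n in ['scene','side','wrist']:
    f=viewer.grab_frame(n); cv2.imwrite(f'pics/{n}0.png',f[:,:,::-1])
    print(n,viewer.camera_params(n))
print(status.sense()['clock'])
E
```

```text
pics
{'clock': 0.0, 'qpos': array([-1.27939015e+00,  3.53655844e-01,  1.63415535e+00,  2.29364424e-05,
        1.15520879e+00, -2.38728479e-03]), 'qvel': array([-8.12362321e-04,  1.09216979e-04,  2.70382982e-04,  7.80010269e-05,
       -1.38124797e-03, -3.95785633e-04]), 'joint_efforts': array([ 1.48252697e-03, -6.05236745e+01, -3.42061651e+01,  3.04226496e-04,
        9.41013219e-03, -1.98050736e-05]), 'eef_pos': array([ 180.87238611, -597.77440293,  252.54778352]), 'tcp_rot': array([-3.14156828e+00,  1.42727830e-03, -1.27701213e+00]), 'contact_force': array([0.17862969, 0.54995071, 0.78478043]), 'wrist_torque': array([-0.00615263,  0.00833772,  0.0813274 ]), 'opening': 0.9945780680707901}
scene {'intrinsics': array([[400.82463426,   0.        , 318.34244299],
       [  0.        , 400.82463426, 206.64662012],
       [  0.        ,   0.        ,   1.        ]]), 'xyz': array([223.7251136 , 449.82154275, 648.3539704 ]), 'orientation': array([-2.36857596, -0.00781221, -2.60827638])}
side {'intrinsics': array([[410.04997793,   0.        , 324.43060692],
       [  0.        , 410.04997793, 203.41570466],
       [  0.        ,   0.        ,   1.        ]]), 'xyz': array([ 587.42730183, -949.18403092,  620.8242894 ]), 'orientation': array([-2.13098465, -0.02412549,  0.08390966])}
wrist {'intrinsics': array([[296.82251643,   0.        , 313.7522259 ],
       [  0.        , 296.82251643, 195.34966242],
       [  0.        ,   0.        ,   1.        ]]), 'xyz': array([ 262.72731754, -575.02041975,  373.28582672]), 'orientation': array([ 2.80908472e+00,  4.54951589e-04, -1.27700904e+00])}
0.15
```

View pics/scene0.png

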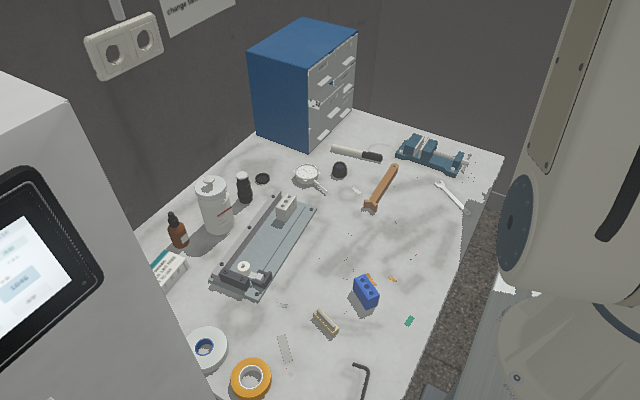

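View pics/side0.png

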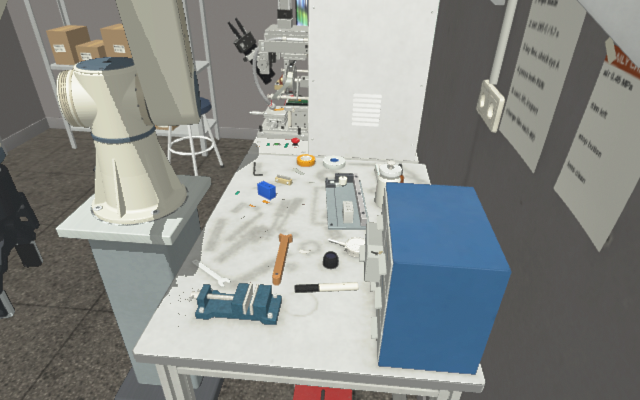

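View pics/wrist0.png

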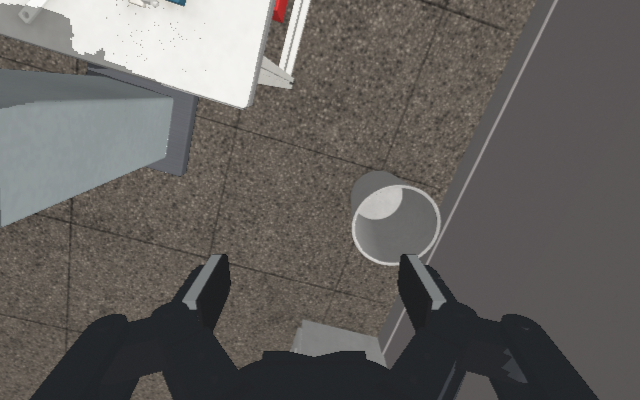

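```bash
cat > h.py <<'E'
from rig import status, viewer, job
import cv2, numpy as np
from scipy.spatial.transform import Rotation as R
def cam(n):
    p=viewer.camera_params(n); return p['intrinsics'],np.array(p['xyz']),R.from_euler('xyz',p['orientation']).as_matrix()
def proj(c,P):
    K,t,Rm=c; q=(np.atleast_2d(P)-t)@Rm; q=q@K.T; return q[:,:2]/q[:,2:]
def ray(c,uv):
    K,t,Rm=c; uv=np.atleast_2d(uv); d=np.c_[uv,np.ones(len(uv))]@np.linalg.inv(K).T@Rm.T; return t,d
def plane(c,uv,z):
    t,d=ray(c,uv); return t+d*((z-t[2])/d[:,2:])
def tri(cs,uvs):
    A=np.zeros((3,3));b=np.zeros(3)
    for c,uv in zip(cs,uvs):
        t,d=ray(c,uv); d=d[0]/np.linalg.norm(d[0]); M=np.eye(3)-np.outer(d,d); A+=M;b+=M@t
    return np.linalg.solve(A,b)
def crop(f,x0,y0,x1,y1,k,name):
    cv2.imwrite(name,cv2.resize(f[y0:y1,x0:x1,::-1],None,fx=k,fy=k,interpolation=cv2.INTER_CUBIC))
E
python3 - <<'E'
from h import *
for n in ['scene','side']:
    f=viewer.grab_frame(n); np.save(f'{n}0.npy',f)
    for l in ['block','stick','jig','fence','end_stop','spare_blade','paint_marker','lens_lid','roller_slide']:
        for r in viewer.cut_out(l,n)[:4]:
            m=r['mask']; ys,xs=np.nonzero(m)
            print(n,l,round(r['p'],2),r['extent'],m.sum(), plane(cam(n),[xs.mean(),ys.mean()],15)[0].round())
f=np.load('scene0.npy'); crop(f,190,130,430,320,3.3,'pics/sc1.png')
f=np.load('side0.npy'); crop(f,180,140,420,330,3.3,'pics/sd1.png')
print(status.sense()['clock'])
E
```

```text
scene block 0.92 [274.2, 190.0, 25.8, 30.2] 473 [595. -45.  15.]
scene block 0.85 [352.0, 272.6, 28.1, 35.7] 582 [350.  56.  15.]
scene stick 0.93 [363.3, 164.1, 38.3, 48.6] 605 [ 440. -209.   15.]
scene stick 0.63 [275.3, 191.0, 23.4, 28.5] 431 [594. -48.  15.]
scene jig 0.71 [207.8, 188.6, 108.6, 113.7] 5298 [571.  76.  15.]
scene fence 0.84 [210.7, 191.7, 70.7, 88.8] 1212 [619.  59.  15.]
scene end_stop 0.97 [218.0, 267.0, 31.8, 25.5] 432 [573. 159.  15.]
scene spare_blade 0.82 [310.5, 307.2, 30.9, 31.8] 364 [382. 148.  15.]
scene paint_marker 0.71 [330.2, 144.9, 51.7, 14.7] 340 [ 549. -301.   15.]
scene lens_lid 0.61 [254.7, 175.3, 14.8, 6.6] 135 [695. -98.  15.]
scene roller_slide 0.75 [239.5, 262.3, 24.8, 20.0] 249 [560. 131.  15.]
side block 0.59 [256.5, 179.4, 17.4, 22.0] 266 [347.  69.  15.]
side block 0.54 [342.9, 201.6, 10.1, 23.6] 187 [588. -17.  15.]
side stick 0.75 [274.8, 235.0, 17.0, 52.1] 482 [ 441. -231.   15.]
side jig 0.78 [324.3, 174.6, 43.8, 54.3] 1778 [579.  32.  15.]
side jig 0.62 [334.4, 172.5, 14.7, 9.4] 123 [570. 180.  15.]
side fence 0.87 [351.9, 171.1, 14.3, 54.5] 323 [617.  46.  15.]
side end_stop 0.55 [273.8, 236.7, 18.7, 49.5] 425 [ 441. -232.   15.]
side spare_blade 0.62 [271.1, 175.3, 20.8, 9.1] 142 [383. 135.  15.]
side paint_marker 0.82 [294.4, 280.5, 64.5, 13.0] 504 [ 551. -314.   15.]
side roller_slide 0.48 [331.9, 174.0, 18.3, 14.6] 73 [561. 148.  15.]
1.15
```

View pics/sc1.png

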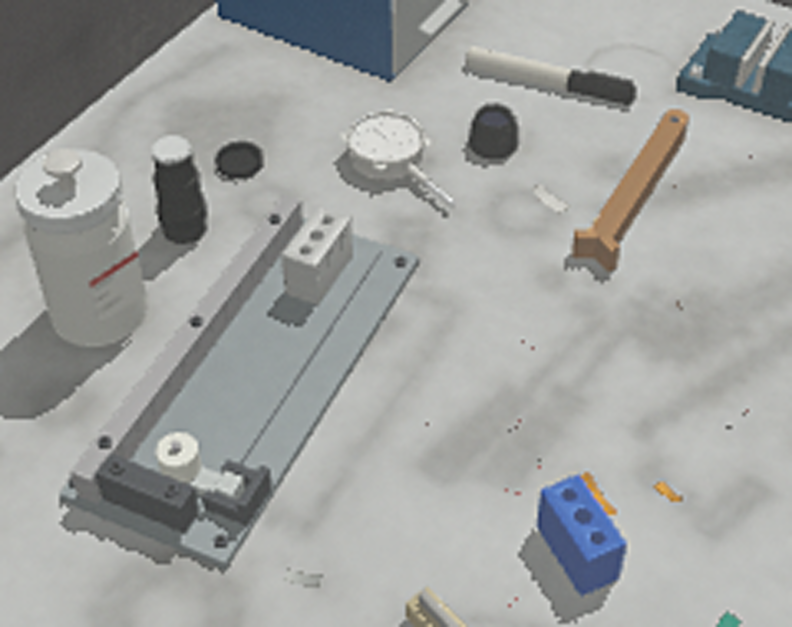

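View pics/sd1.png

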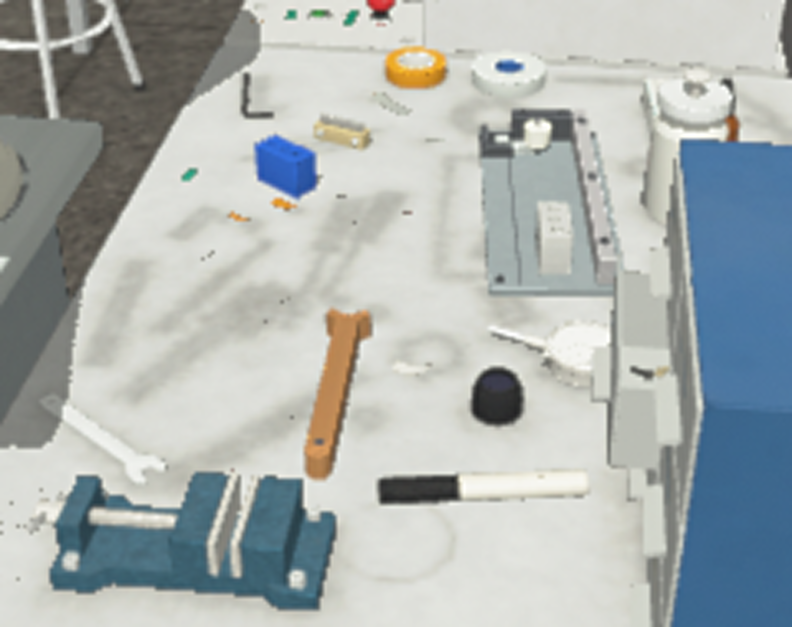

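The setting block is the steel-grey one on the jig plate beside the fence (scene 286,207; side 348,213). The blue one at scene (366,292) is the look-alike and stays untouched. The only wooden bar is at scene (381,188) / side (283,261), with its notched end towards +y. The feed direction is towards +y, and the fence is on the +x side.

```bash
cat >> h.py <<'E'
def go(x,y,z,yawdeg,n=1,s=None):
    s=s or status.sense(); p=np.array(s['eef_pos']); Rm=R.from_euler('xyz',s['tcp_rot'])
    T=R.from_euler('xyz',[np.pi,0,np.radians(yawdeg)])
    d=Rm.inv().apply(np.array([x,y,z])-p)/1000; rv=(Rm.inv()*T).as_rotvec()
    for i in range(1,n+1): print('frac',i,'/',n,(d*i/n).round(4).tolist(),(rv*i/n).round(4).tolist())
E
python3 -c "
from h import *
go(450,-200,260,-3,2)"
```

```text
frac 1 / 2 [-0.1516, -0.1864, -0.0034] [-0.0, -0.0, -0.6123]
frac 2 / 2 [-0.3033, -0.3728, -0.0067] [-0.0, -0.0, -1.2246]
```

Emit:
send_rows(plan=[[[-0.015,-0.018,0],[0,0,-0.06],1],[[-0.04,-0.049,-0.001],[0,0,-0.16],1],[[-0.065,-0.08,-0.001],[0,0,-0.26],1],[[-0.09,-0.11,-0.002],[0,0,-0.36],1],[[-0.115,-0.141,-0.003],[0,0,-0.46],1]])

```text
clock: 1.57
eef_pos: [283.1, -445.8, 256.3]
tcp_rot: [-3.142, -0.0, -0.813]
contact_force: [0.4, -0.3, -0.8]
opening: 0.998
```

```bash
python3 -c "
from h import *
go(450,-200,260,-3,2)"
```

```text
frac 1 / 2 [-0.0319, -0.1451, -0.0019] [-0.0, -0.0, -0.3802]
frac 2 / 2 [-0.0638, -0.2902, -0.0037] [-0.0, -0.0001, -0.7604]
```

Emit:
send_rows(plan=[[[-0.009,-0.04,0],[0,0,-0.105],1],[[-0.018,-0.08,-0.001],[0,0,-0.21],1],[[-0.027,-0.12,-0.002],[0,0,-0.32],1],[[-0.036,-0.16,-0.002],[0,0,-0.43],1],[[-0.045,-0.2,-0.003],[0,0,-0.53],1]])

```text
clock: 1.98
eef_pos: [398.1, -273.9, 259.5]
tcp_rot: [3.141, -0.001, -0.277]
contact_force: [0.1, -1.1, -0.6]
opening: 1.002
```

```bash
python3 -c "
from h import *
go(450,-200,260,-3,2)"
```

```text
frac 1 / 2 [0.0148, -0.0426, -0.0002] [0.0001, -0.0003, -0.1125]
frac 2 / 2 [0.0297, -0.0853, -0.0005] [0.0003, -0.0006, -0.2251]
```

Emit:
send_rows(plan=[[[0.012,-0.035,0],[0,0,-0.1],1],[[0.024,-0.07,0],[0,0,-0.2],1],[[0.03,-0.085,0],[0,0,-0.225],1],[[0.03,-0.085,0],[0,0,-0.225],1],[[0.03,-0.085,0],[0,0,-0.225],1]])

```text
clock: 2.4
eef_pos: [450.5, -199.8, 259.6]
tcp_rot: [3.141, -0.001, -0.051]
contact_force: [-0.1, -0.1, 0.6]
opening: 1.0
```

Run:
```python
from h import *
s=status.sense(); print(s['eef_pos'],s['tcp_rot'],s['clock'])
c=cam('wrist'); f=viewer.grab_frame('wrist'); np.save('w1.npy',f); cv2.imwrite('pics/w1.png',f[:,:,::-1])
np.savez('w1c.npz',K=c[0],t=c[1],R=c[2])
for l in ['block','stick','jig','fence','end_stop','paint_marker','roller_slide']:
    for r in viewer.cut_out(l,'wrist')[:3]:
        m=r['mask']; ys,xs=np.nonzero(m); np.save(f'w1_{l}.npy',m) if r['p']>.6 else 0
        print(l,round(r['p'],2),r['extent'],m.sum(), plane(c,[xs.mean(),ys.mean()],15)[0].round())
```

```text
[ 450.54624209 -199.77107483  259.55604858] [ 3.14096783e+00 -5.15989930e-04 -5.08316916e-02] 2.4
block 0.86 [420.7, 1.2, 37.2, 35.4] 1237 [593. -46.  15.]
stick 0.62 [289.6, 119.5, 32.9, 119.2] 1813 [ 442. -217.   15.]
jig 0.83 [377.6, 0.0, 111.3, 63.7] 4286 [583. -59.  15.]
fence 0.73 [460.8, 0.4, 22.1, 42.1] 978 [631. -51.  15.]
paint_marker 0.68 [339.1, 216.5, 103.5, 35.8] 1322 [ 550. -305.   15.]
```

View pics/w1.png

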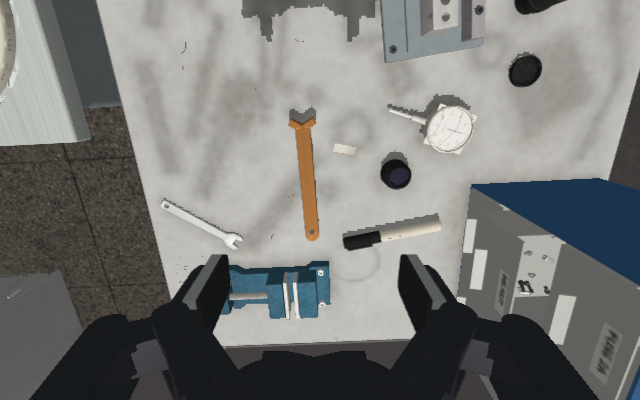

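```bash
python3 -c "
from h import *
go(570,-40,280,-3,5)"
```

```text
frac 1 / 5 [0.0223, -0.0334, -0.0041] [0.0001, -0.0001, -0.0003]
frac 2 / 5 [0.0445, -0.0669, -0.0082] [0.0001, -0.0002, -0.0006]
frac 3 / 5 [0.0668, -0.1003, -0.0123] [0.0002, -0.0003, -0.0009]
frac 4 / 5 [0.089, -0.1338, -0.0164] [0.0003, -0.0004, -0.0012]
frac 5 / 5 [0.1113, -0.1672, -0.0205] [0.0003, -0.0005, -0.0015]
```

Emit:
send_rows(plan=[[[0.02,-0.03,-0.004],[0,0,0],1],[[0.042,-0.063,-0.008],[0,0,0],1],[[0.064,-0.096,-0.012],[0,0,0],1],[[0.086,-0.129,-0.016],[0,0,0],1],[[0.105,-0.158,-0.02],[0,0,0],1]])

```text
clock: 3.22
eef_pos: [564.3, -47.3, 279.8]
tcp_rot: [3.141, -0.001, -0.055]
contact_force: [1.1, -0.6, 0.7]
opening: 0.999
```

Emit:
send_rows(plan=[[[0.005,-0.01,0],[0,0,0],1],[[0.005,-0.01,0],[0,0,0],1],[[0.005,-0.01,0],[0,0,0],1],[[0.005,-0.01,0],[0,0,0],1],[[0.005,-0.01,0],[0,0,0],1]])

```text
clock: 3.63
eef_pos: [569.0, -38.9, 279.7]
tcp_rot: [3.141, -0.0, -0.056]
contact_force: [-0.1, 1.5, 0.2]
opening: 1.001
```

Run:
```python
from h import *
s=status.sense(); print(s['eef_pos'],s['tcp_rot'],s['clock'])
c=cam('wrist'); f=viewer.grab_frame('wrist'); np.save('w2.npy',f); cv2.imwrite('pics/w2.png',f[:,:,::-1])
np.savez('w2c.npz',K=c[0],t=c[1],R=c[2])
for l in ['block','stick','jig','fence','end_stop','roller_slide']:
    for r in viewer.cut_out(l,'wrist')[:3]:
        m=r['mask']; ys,xs=np.nonzero(m); np.save(f'w2_{l}.npy',m) if r['p']>.6 else 0
        print(l,round(r['p'],2),r['extent'],m.sum(), plane(c,[xs.mean(),ys.mean()],15)[0].round())
```

```text
[569.01254889 -38.89587606 279.67422252] [ 3.14109537e+00 -4.08451074e-04 -5.60547706e-02] 3.6333
block 0.84 [92.8, 70.4, 63.0, 39.2] 1536 [345.  60.  15.]
block 0.75 [315.8, 137.5, 22.5, 44.8] 960 [588. -41.  15.]
stick 0.59 [217.0, 233.1, 35.2, 97.3] 1415 [ 443. -216.   15.]
jig 0.66 [252.6, 0.0, 122.2, 194.2] 15859 [579.  51.  15.]
jig 0.56 [312.8, 135.6, 29.8, 46.7] 874 [588. -41.  15.]
fence 0.67 [329.6, 0.1, 36.4, 184.3] 2656 [618.  45.  15.]
roller_slide 0.77 [264.8, 0.0, 49.8, 19.7] 670 [554. 134.  15.]
```

View pics/w2.png

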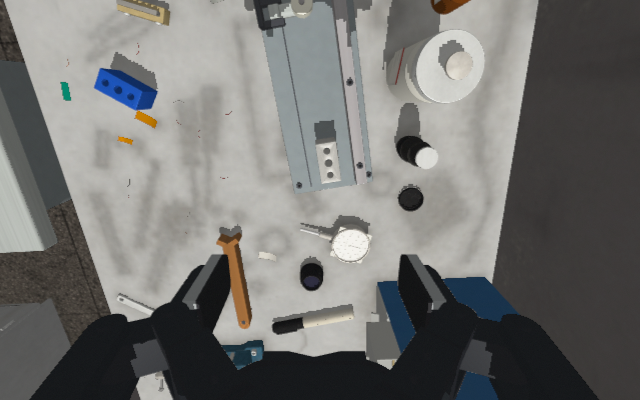

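Run:
```python
from h import *
f=np.load('w2.npy'); crop(f,245,0,385,100,5.7,'pics/w2a.png'); crop(f,270,95,390,200,5.7,'pics/w2b.png'); crop(f,205,215,265,335,4.9,'pics/w2c.png')
f=np.load('w1.npy'); crop(f,370,0,495,70,6,'pics/w1a.png');crop(f,275,100,335,245,4,'pics/w1b.png')
f=np.load('scene0.npy'); crop(f,200,180,325,310,4.6,'pics/sc2.png')
```

```text
(no output)
```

View pics/w2a.png

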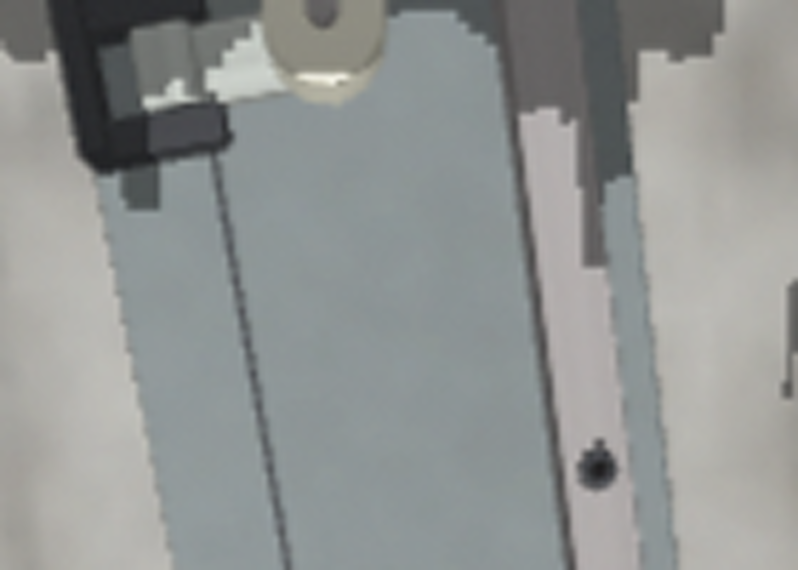

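View pics/w2b.png

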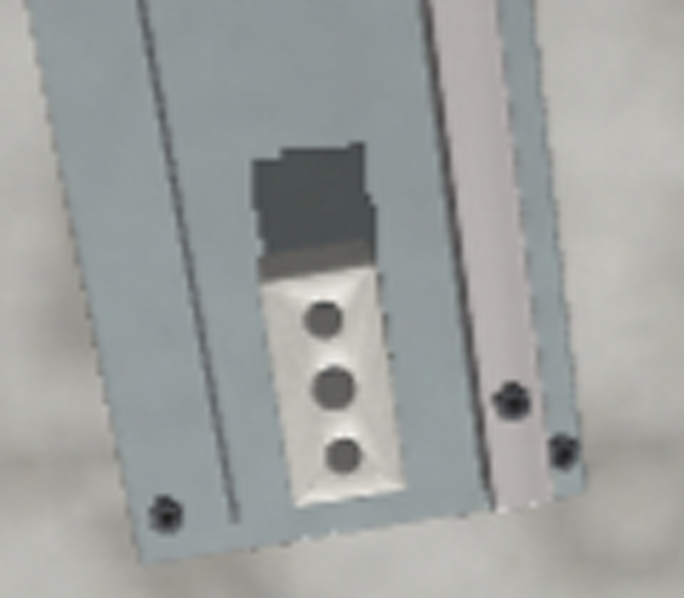

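View pics/w2c.png

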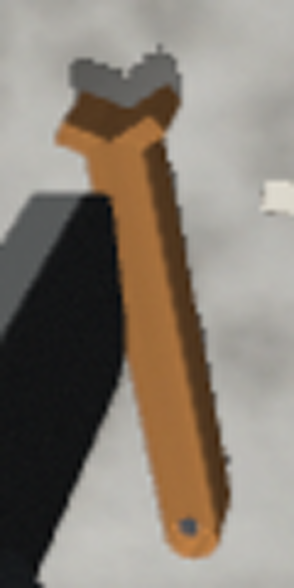

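View pics/w1b.png

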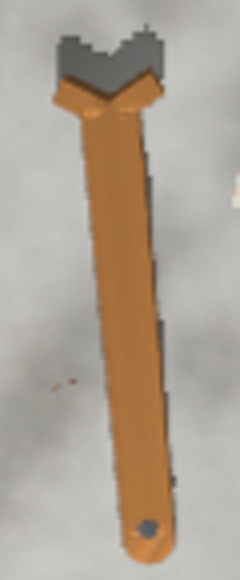

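View pics/sc2.png

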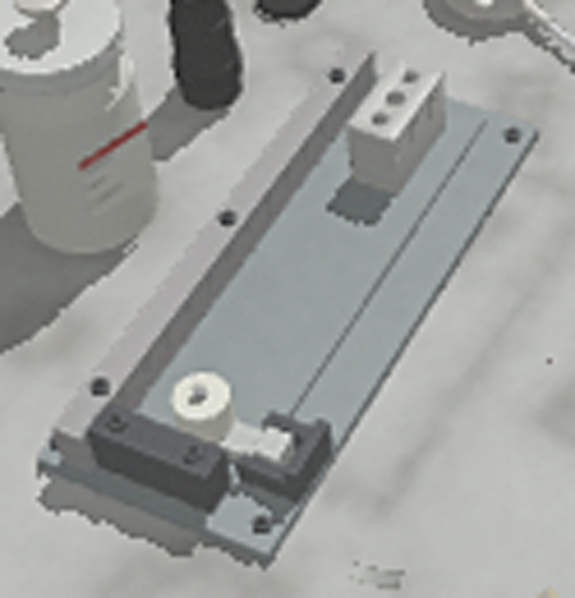

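View pics/w1a.png

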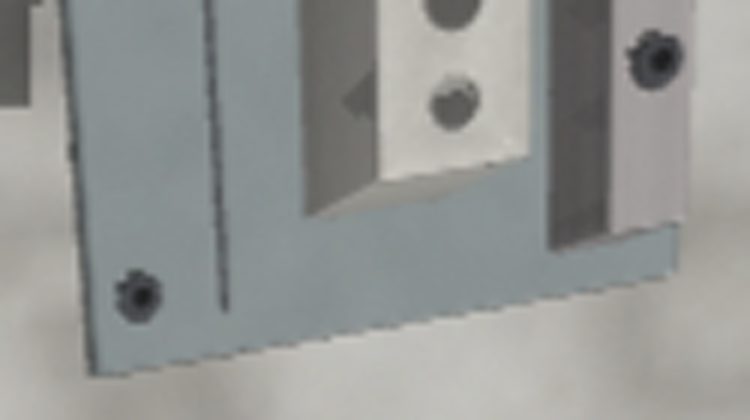

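```bash
cat > fit.py <<'E'
from h import *
from scipy.optimize import least_squares
def ld(n):
    d=np.load(n+'c.npz'); return d['K'],d['t'],d['R']
C={'w1':ld('w1'),'w2':ld('w2'),'sc':cam('scene')}
X={'w1a':('w1',370,0,6),'w1b':('w1',275,100,4),'w2b':('w2',270,95,5.7),'w2a':('w2',245,0,5.7),'w2c':('w2',205,215,4.9),'sc2':('sc',200,180,4.6)}
def px(k,u,v):
    c,x0,y0,s=X[k]; return c,np.array([x0+(u+.5)/s-.5,y0+(v+.5)/s-.5])
jig=[('w2b',142,562,(-55,-132,8)),('w2b',585,491,(55,-132,8)),('w2b',494,510,(30,-125,32)),('w2b',548,500,(44,-125,32)),
('w1a',92,375,(-55,-132,8)),('w1a',677,272,(55,-132,8)),('w1a',610,233,(30,-125,32)),('w1a',683,222,(44,-125,32)),('w1a',550,248,(30,-125,8)),
('sc2',537,132,(-55,-132,8)),('sc2',270,550,(-55,128,8)),('sc2',42,455,(55,128,8)),('sc2',374,55,(30,-125,32))]
blk=[('w2b',262,283,(-12,25,38)),('w2b',373,265,(12,25,38)),('w2b',405,487,(12,-25,38)),('w2b',298,507,(-12,-25,38)),
('w1a',380,182,(-12,-25,38)),('w1a',530,157,(12,-25,38)),('w1a',305,215,(-12,-25,0)),
('sc2',350,123,(12,25,38)),('sc2',400,142,(-12,25,38)),('sc2',443,75,(-12,-25,38)),('sc2',397,195,(-12,25,0))]
def model(p,L):
    c,s=np.cos(p[3]),np.sin(p[3]); return np.array([[c*l[0]-s*l[1]+p[0],s*l[0]+c*l[1]+p[1],l[2]+p[2]] for l in L])
def fit(obs,p0,cams=None,z=None):
    obs=[o for o in obs if cams is None or X[o[0]][0] in cams]
    def r(p):
        q=p if z is None else np.array([p[0],p[1],z,p[3]])
        P=model(q,[o[3] for o in obs]); e=[]
        for o,w in zip(obs,P):
            c,u=px(*o[:3]); e+=list(proj(C[c],w)[0]-u)
        return np.array(e+[0 if z is None else p[2]-z])
    s=least_squares(r,p0,loss='soft_l1'); return s.x, r(s.x)[:-1].reshape(-1,2)
if __name__=='__main__':
    for cams in (None,('w1','w2'),('w1',),('w2',),('sc',)):
        for z in (None,0):
            if z is None and cams and len(cams)==1: continue
            p,e=fit(jig,[575,40,0,0.],cams,z); print('jig',cams,p.round(4),np.abs(e).max().round(2))
            b,e2=fit(blk,[590,-40,8,0.],cams,None if z is None else 8); print('blk',cams,b.round(4),np.abs(e2).max().round(2))
        if cams is None: print(e.round(1).tolist(),e2.round(1).tolist())
        J=R.from_euler('z',p[3]); print('block in home', (J.inv().apply(b[:3]-p[:3]*[1,1,0])-[18,80,8]).round(1), np.degrees(b[3]-p[3]).round(2))
E
python3 fit.py
```

```text
jig None [ 5.79676e+02  4.91458e+01 -1.43790e+00  1.14600e-01] 1.4
blk None [ 5.878912e+02 -3.783800e+01  7.198000e+00  1.089000e-01] 1.72
jig None [5.792457e+02 4.920630e+01 0.000000e+00 1.145000e-01] 1.42
blk None [ 5.877205e+02 -3.779340e+01  8.000000e+00  1.061000e-01] 1.72
[[-0.7, 0.8], [0.1, 0.4], [-0.3, 0.3], [1.0, 0.3], [0.2, -0.0], [0.1, -0.4], [-0.5, -0.3], [0.9, -0.9], [-1.2, 0.9], [0.4, -1.4], [-0.2, 1.1], [-1.3, 0.8], [-0.1, -1.4]] [[-0.7, -0.2], [-0.2, -0.3], [-0.2, 0.7], [-0.5, 0.2], [0.5, -0.2], [-0.2, -0.3], [0.0, 1.1], [-1.0, 0.2], [-1.7, -0.4], [-0.2, -1.0], [-0.1, 0.3]]
block in home [ -19.5 -167.4    0. ] -0.48
jig ('w1', 'w2') [ 5.802415e+02  4.938590e+01 -1.382200e+00  1.105000e-01] 1.28
blk ('w1', 'w2') [ 5.881406e+02 -3.773100e+01  7.082000e+00  1.030000e-01] 1.11
jig ('w1', 'w2') [5.798146e+02 4.941440e+01 0.000000e+00 1.103000e-01] 1.1
blk ('w1', 'w2') [ 5.879878e+02 -3.773010e+01  8.000000e+00  9.880000e-02] 0.94
block in home [ -19.5 -167.5    0. ] -0.66
jig ('w1',) [5.799289e+02 4.916780e+01 0.000000e+00 1.097000e-01] 1.13
blk ('w1',) [ 5.882433e+02 -3.768420e+01  8.000000e+00  8.050000e-02] 0.73
block in home [ -19.2 -167.2   -0. ] -1.67
jig ('w2',) [5.797547e+02 4.993410e+01 0.000000e+00 1.108000e-01] 1.03
blk ('w2',) [ 5.882031e+02 -3.769620e+01  8.000000e+00  1.100000e-01] 0.58
block in home [ -19.3 -168.     0. ] -0.05
jig ('sc',) [5.791816e+02 4.837980e+01 0.000000e+00 1.140000e-01] 1.62
blk ('sc',) [ 5.860825e+02 -3.813200e+01  8.000000e+00  1.092000e-01] 0.93
block in home [ -21.  -166.7    0. ] -0.27
```

```bash
cat > fs.py <<'E'
from fit import *
st=[('w1b',107,104,(68,0,22)),('w1b',148,563,(-86,0,22)),('w2c',112,143,(68,0,22)),('w2c',193,557,(-86,0,22)),('w2c',65,121,(75.5,13,22)),('w2c',157,116,(75.5,-13,22)),('w1b',66,79,(75.5,13,22)),('w1b',153,71,(75.5,-13,22))]
for cams in (None,('w1',),('w2',)):
  for z in (None,0):
    p,e=fit(st,[440,-215,0,1.5],cams,z); print(cams,p.round(3),e.round(1).tolist())
# shaft mid via side+scene networks masks not needed
f=np.load('w1.npy').copy()
p,_=fit(st,[440,-215,0,1.5],None,0)
L=[(68,0,22),(75.5,13,22),(75.5,-13,22),(-86,0,22),(0,9,22),(0,-9,22),(-70,9,22),(-70,-9,22),(50,9,22),(50,-9,22)]
for q in proj(C['w1'],model(p,L)): cv2.circle(f,tuple(int(round(v*8)) for v in q),6,(0,255,0),-1,shift=3)
crop(f,260,100,350,245,4,'pics/ov1.png')
E
python3 fs.py
```

```text
None [ 441.928 -220.861   -1.404    1.589] [[0.9, -0.4], [-0.1, 0.8], [0.4, -0.7], [0.1, 0.4], [0.0, -0.3], [-0.7, -0.5], [-0.4, 0.1], [-0.1, 0.5]]
None [ 442.139 -220.481   -0.       1.589] [[1.0, -0.6], [0.1, 1.0], [0.2, -0.4], [-0.0, 0.8], [-0.1, -0.0], [-0.8, -0.2], [-0.3, -0.1], [0.0, 0.3]]
('w1',) [ 441.868 -220.963   -3.88     1.591] [[0.8, -0.5], [0.0, 0.0], [-0.4, 0.0], [-0.3, 0.4]]
('w1',) [ 442.003 -220.397    0.       1.591] [[0.8, -0.7], [0.0, 1.0], [-0.5, -0.2], [-0.2, 0.2]]
('w2',) [ 440.841 -223.021   -4.323    1.589] [[0.4, -0.3], [-0.0, 0.1], [0.2, 0.2], [-0.7, -0.0]]
('w2',) [ 442.309 -220.589    0.       1.587] [[0.4, -0.4], [-0.0, 0.9], [0.1, -0.0], [-0.6, -0.2]]
```

View pics/ov1.png

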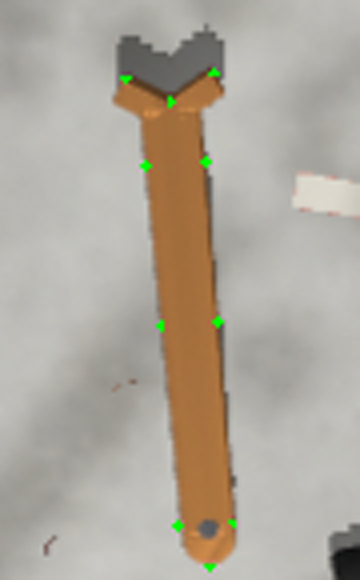

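```bash
python3 -c "
from h import *
go(442,-220.5,90,1,8)"
```

```text
frac 1 / 8 [-0.0147, 0.0237, 0.0237] [0.0, -0.0001, -0.0091]
frac 2 / 8 [-0.0294, 0.0473, 0.0475] [0.0001, -0.0003, -0.0182]
frac 3 / 8 [-0.0441, 0.071, 0.0712] [0.0001, -0.0004, -0.0272]
frac 4 / 8 [-0.0589, 0.0946, 0.0949] [0.0001, -0.0006, -0.0363]
frac 5 / 8 [-0.0736, 0.1183, 0.1186] [0.0002, -0.0007, -0.0454]
frac 6 / 8 [-0.0883, 0.1419, 0.1424] [0.0002, -0.0009, -0.0545]
frac 7 / 8 [-0.103, 0.1656, 0.1661] [0.0002, -0.001, -0.0636]
frac 8 / 8 [-0.1177, 0.1892, 0.1898] [0.0003, -0.0012, -0.0726]
```

Emit:
send_rows(plan=[[[-0.015,0.024,0.015],[0,0,-0.01],1],[[-0.032,0.052,0.035],[0,0,-0.03],1],[[-0.048,0.08,0.055],[0,0,-0.045],0.6],[[-0.065,0.107,0.078],[0,0,-0.06],0.4],[[-0.082,0.134,0.1],[0,0,-0.073],0.3]])

```text
clock: 4.4
eef_pos: [479.7, -168.3, 179.3]
tcp_rot: [3.141, -0.002, 0.019]
contact_force: [0.3, -0.8, -0.5]
opening: 0.655
```

```bash
python3 -c "
from h import *
go(442,-220.5,90,1,1);go(442,-220.5,60,1,1)"
```

```text
frac 1 / 1 [-0.0389, 0.0514, 0.0892] [0.0007, -0.0021, 0.0016]
frac 1 / 1 [-0.039, 0.0514, 0.1192] [0.0007, -0.0021, 0.0016]
```

Emit:
send_rows(plan=[[[-0.016,0.021,0.03],[0,-0.001,0],0.3],[[-0.032,0.043,0.058],[0,-0.002,0],0.3],[[-0.039,0.0514,0.08],[0,-0.002,0.002],0.3],[[-0.039,0.0514,0.094],[0,-0.002,0.002],0.3],[[-0.039,0.0514,0.1],[0,-0.002,0.002],0.3]])

```text
clock: 4.82
eef_pos: [440.3, -220.7, 77.3]
tcp_rot: [-3.141, 0.003, 0.015]
contact_force: [-0.4, 0.5, 0.9]
opening: 0.653
```

Run:
```python
from h import *
go(442,-220.5,25,1,1)
f=viewer.grab_frame('wrist'); cv2.imwrite('pics/w3.png',f[:,:,::-1])
```

```text
frac 1 / 1 [0.0018, -0.0002, 0.0523] [-0.0007, 0.0026, -0.0022]
```

View pics/w3.png

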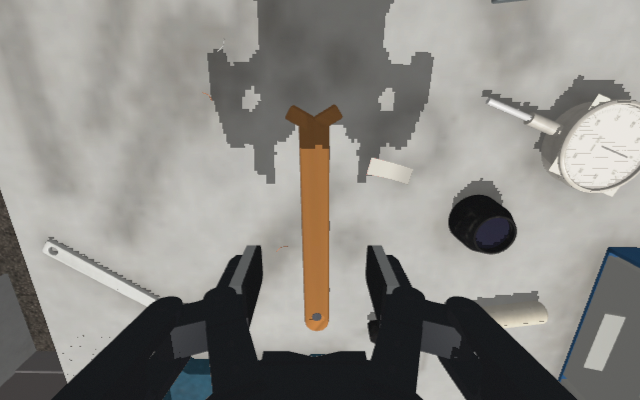

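The jaws straddle the stick evenly: tips at (250,250) and (378,250), stick centreline near 315, notch at (314,115). Nothing else stands under the fingers, so I'll go down and grip.

Emit:
send_rows(plan=[[[0.0015,0,0.02],[0,0.002,0],0.3],[[0.0018,0,0.038],[0,0.002,-0.002],0.3],[[0.0018,0,0.048],[0,0.002,-0.002],0.3],[[0.0018,0,0.052],[0,0.002,-0.002],0.3],[[0.0018,0,0.052],[0,0.002,-0.002],0.3]], squeeze=80)

```text
clock: 5.28
eef_pos: [442.6, -220.0, 25.2]
tcp_rot: [-3.141, 0.001, 0.019]
contact_force: [-0.3, 0.2, 0.6]
opening: 0.649
```

Emit:
send_rows(plan=[[[0,0,0],[0,0,0],-0.2],[[0,0,0],[0,0,0],-0.5],[[0,0,0],[0,0,0],-1],[[0,0,0],[0,0,0],-1],[[0,0,0],[0,0,0],-1]], squeeze=80)

```text
clock: 5.7
eef_pos: [443.2, -220.2, 26.3]
tcp_rot: [-3.141, -0.0, 0.019]
contact_force: [-0.7, 0.7, 7.8]
opening: 0.188
```

Run:
```python
from h import *
s=status.sense();print(s['eef_pos'],s['tcp_rot'],s['contact_force'],s['opening'])
go(442,-220.5,60,1,1)
```

```text
[ 443.21391583 -220.21431721   26.33800415] [-3.14123557e+00 -3.54370201e-04  1.86961304e-02] [-0.70816203  0.69434015  7.82388251] 0.18839264803536251
frac 1 / 1 [-0.0012, 0.0003, -0.0337] [-0.0004, -0.0004, 0.0012]
```

Emit:
send_rows(plan=[[[0,0,-0.002],[0,0,0],-1],[[0,0,-0.004],[0,0,0],-1],[[0,0,-0.015],[0,0,0],-1],[[0,0,-0.03],[0,0,0],-1],[[0,0,-0.045],[0,0,0],-1]])

```text
clock: 6.12
eef_pos: [442.9, -220.1, 72.3]
tcp_rot: [-3.141, 0.0, 0.019]
contact_force: [-0.6, -0.0, -0.8]
opening: 0.189
```

Run:
```python
from h import *
s=status.sense();print(s['eef_pos'],s['tcp_rot'],s['contact_force'],s['wrist_torque'],s['opening'])
c=cam('wrist');f=viewer.grab_frame('wrist'); cv2.imwrite('pics/w4.png',f[:,:,::-1]);np.save('w4.npy',f);np.savez('w4c.npz',K=c[0],t=c[1],R=c[2])
f=viewer.grab_frame('side'); crop(f,220,180,380,290,5,'pics/sd4.png')
go(500,-180,75,-20,1)
```

```text
[ 442.93241601 -220.12644797   72.33731844] [-3.14094755e+00  2.66008856e-04  1.86960218e-02] [-0.62123169 -0.03802183 -0.81186578] [-0.05596574  0.01409087 -0.02722988] 0.18935383179941404
frac 1 / 1 [0.0561, -0.0399, -0.0009] [0.0008, -0.0042, 0.3676]
```

View pics/w4.png

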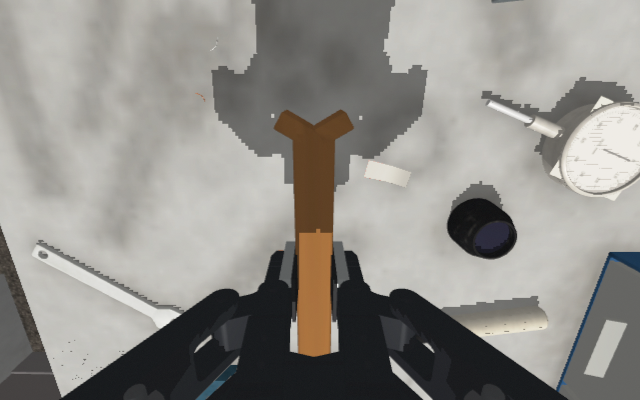

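View pics/sd4.png

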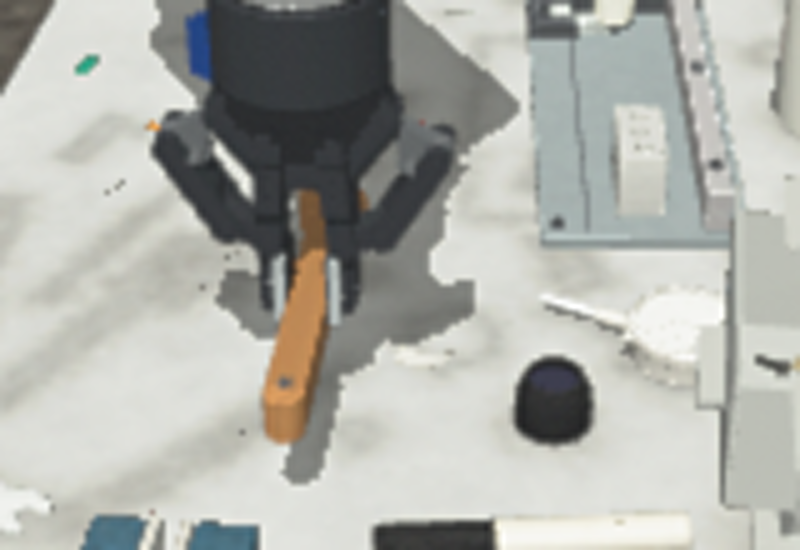

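Run:
```python
from h import *
f=np.load('w4.npy'); crop(f,265,100,365,170,7,'pics/w4a.png')
d=np.load('w4c.npz'); c=(d['K'],d['t'],d['R'])
Rt=R.from_euler('xyz',[-3.14094755,.00026,.018696]); p=np.array([442.93,-220.13,72.34])
for z in (22-26.3,):
  for t in [(0,-68),(-13,-75.5),(13,-75.5),(-9,-40),(9,-40),(0,86)]:
    print(t,proj(c,Rt.apply([t[0],t[1],-z])+p).round(1))
```

```text
(0, -68) [[310.8 130.4]]
(-13, -75.5) [[278.6 111.6]]
(13, -75.5) [[342.8 111.6]]
(-9, -40) [[290.7 194.5]]
(9, -40) [[331.2 194.5]]
(0, 86) [[311.6 398.9]]
```

View pics/w4a.png

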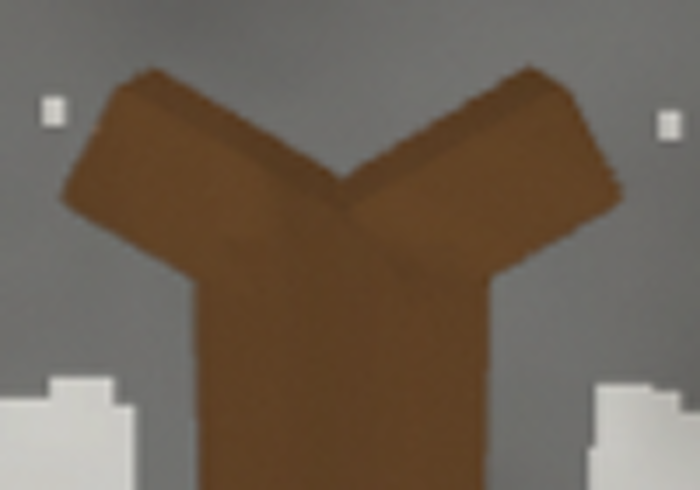

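```bash
cat >> h.py <<'E'
JY=0.1105; HOME=np.array([588.8,130.9]); 
def h2w(hx,hy): 
    c,s=np.cos(JY),np.sin(JY); return HOME+[c*hx-s*hy,s*hx+c*hy]
def w2h(x,y):
    c,s=np.cos(JY),np.sin(JY); d=np.array([x,y])-HOME; return np.array([c*d[0]+s*d[1],-s*d[0]+c*d[1]])
E
python3 - <<'E'
from h import *
d=np.load('w2c.npz'); c=(d['K'],d['t'],d['R'])
for n,u,z in [('tip',(300,227),8),('stem',(330,234),10),('dialtop',(351,244),25),('dialL',(331,243),20),('dialtopedge',(345,220),20),('domeTop',(312,275),30),('domeL',(300,275),15),('domeR',(324,275),10),('rub',(267,255),3)]:
    print(n,plane(c,[u],z)[0].round(), w2h(*plane(c,[u],z)[0][:2]).round())
print(h2w(-79.6,-240.6),h2w(-97,-258))
E
```

```text
tip [ 545. -139.    8.] [ -74. -264.]
stem [ 588. -152.   10.] [ -32. -281.]
dialtop [ 616. -162.   25.] [  -5. -294.]
dialL [ 588. -161.   20.] [ -33. -290.]
dialtopedge [ 609. -126.   20.] [  -8. -258.]
domeTop [ 558. -207.   30.] [ -67. -332.]
domeL [ 540. -216.   15.] [ -87. -339.]
domeR [ 576. -221.   10.] [ -52. -348.]
rub [ 491. -185.    3.] [-132. -304.]
[ 536.21770246 -117.01051205] [ 520.8426132  -136.22318054]
```

Run:
```python
from h import *
def ld(n):
    d=np.load(n+'c.npz'); return d['K'],d['t'],d['R']
f=np.load('w1.npy'); crop(f,375,90,485,160,5,'pics/d1.png')
f=np.load('w2.npy'); crop(f,285,205,385,270,5,'pics/d2.png')
f=np.load('w4.npy'); crop(f,470,80,640,200,4,'pics/d4.png')
```

```text
(no output)
```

View pics/d1.png

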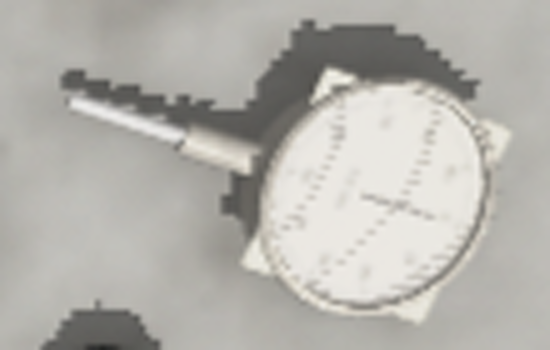

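View pics/d2.png

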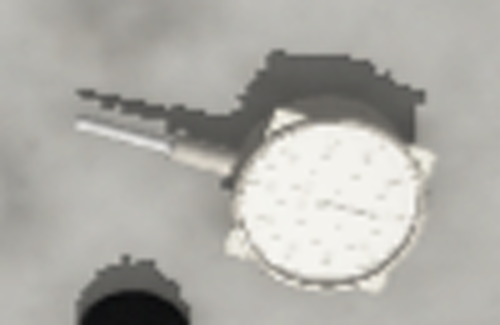

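View pics/d4.png

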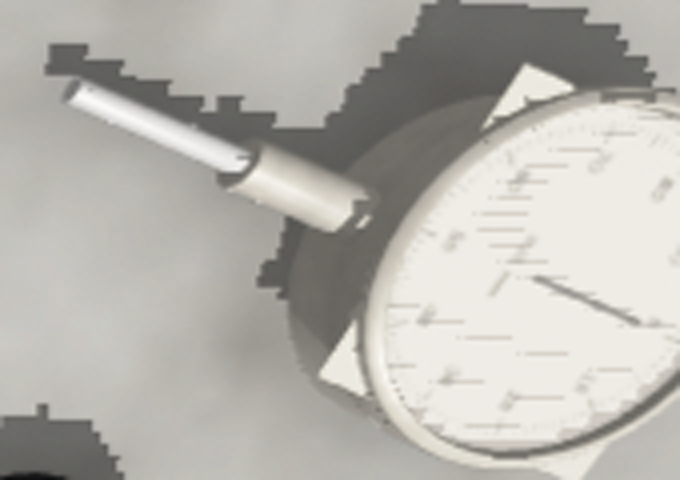

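Run:
```python
from h import *
def ld(n):
    d=np.load(n+'c.npz'); return d['K'],d['t'],d['R']
c1,c2,c4=ld('w1'),ld('w2'),ld('w4')
def u(x0,y0,k,a,b): return (x0+(a+.5)/k-.5,y0+(b+.5)/k-.5)
for n,a,b,d in [('tip',(72,102),(80,122),(72,92)),('collar',(183,140),(170,150),(235,170)),('dialC',(378,193),(325,205),None)]:
    us=[u(375,90,5,*a),u(285,205,5,*b)]; cs=[c1,c2]
    if d: us.append(u(470,80,4,*d)); cs.append(c4)
    P=tri(cs,us); print(n,P.round(1),w2h(*P[:2]).round(1),[ (proj(c,P)[0]-q).round(1).tolist() for c,q in zip(cs,us)])
```

```text
tip [ 545.4 -141.3    9.8] [ -73.2 -265.8] [[-0.0, -0.1], [-0.1, -0.2], [0.3, 0.7]]
collar [ 571.5 -151.5   11. ] [ -48.4 -278.8] [[-0.5, -0.0], [0.2, 0.0], [0.6, 0.0]]
dialC [ 614.5 -164.8   24. ] [  -7.1 -296.7] [[-0.0, -0.0], [0.0, 0.0]]
```

Run:
```python
from h import *
print(h2w(-105.6,-248.7))
go(*h2w(-105.6,-248.7),85,-46.5,6)
```

```text
[ 511.26950391 -127.92826773]
frac 1 / 6 [0.0114, -0.0153, -0.0018] [-0.0, -0.0007, 0.1384]
frac 2 / 6 [0.0228, -0.0306, -0.0037] [-0.0001, -0.0015, 0.2767]
frac 3 / 6 [0.0342, -0.0459, -0.0055] [-0.0001, -0.0022, 0.4151]
frac 4 / 6 [0.0456, -0.0612, -0.0073] [-0.0001, -0.0029, 0.5534]
frac 5 / 6 [0.057, -0.0765, -0.0091] [-0.0002, -0.0036, 0.6918]
frac 6 / 6 [0.0684, -0.0918, -0.011] [-0.0002, -0.0044, 0.8302]
```

Emit:
send_rows(plan=[[[0.007,-0.01,-0.004],[0,0,0.06],-1],[[0.015,-0.021,-0.008],[0,0,0.16],-1],[[0.024,-0.033,-0.011],[0,0,0.27],-1],[[0.034,-0.046,-0.012],[0,0,0.38],-1],[[0.044,-0.059,-0.012],[0,0,0.49],-1]])

```text
clock: 6.63
eef_pos: [487.8, -160.6, 86.2]
tcp_rot: [-3.141, -0.004, -0.477]
contact_force: [0.4, -0.0, -1.4]
opening: 0.189
```

Run:
```python
from h import *
go(*h2w(-105.6,-248.7),80,-46.5,3)
```

```text
frac 1 / 3 [0.0019, -0.0133, 0.0021] [-0.0004, -0.0015, 0.1115]
frac 2 / 3 [0.0039, -0.0266, 0.0042] [-0.0009, -0.0029, 0.2229]
frac 3 / 3 [0.0058, -0.0398, 0.0063] [-0.0013, -0.0044, 0.3344]
```

Emit:
send_rows(plan=[[[0.002,-0.013,0.002],[0,-0.0015,0.105],-1],[[0.004,-0.027,0.004],[-0.001,-0.003,0.21],-1],[[0.006,-0.038,0.006],[-0.0013,-0.0044,0.31],-1],[[0.006,-0.04,0.006],[-0.0013,-0.0044,0.334],-1],[[0.006,-0.04,0.006],[-0.0013,-0.0044,0.334],-1]])

```text
clock: 7.05
eef_pos: [511.6, -127.1, 80.0]
tcp_rot: [3.141, 0.0, -0.811]
contact_force: [0.4, -0.4, -0.9]
opening: 0.19
```

Run:
```python
from h import *
s=status.sense();print(s['eef_pos'],s['tcp_rot'],s['contact_force'],s['clock'])
go(*h2w(-105.6,-248.7),42,-46.5,1)
c=cam('wrist');f=viewer.grab_frame('wrist'); cv2.imwrite('pics/w5.png',f[:,:,::-1]);np.save('w5.npy',f);np.savez('w5c.npz',K=c[0],t=c[1],R=c[2])
```

```text
[ 511.61773418 -127.12927059   80.02233651] [ 3.14142742e+00  4.17691626e-04 -8.11255102e-01] [ 0.3744081  -0.43553758 -0.9332665 ] 7.05
frac 1 / 1 [0.0004, 0.0008, 0.038] [0.0002, 0.0004, 0.0003]
```

View pics/w5.png

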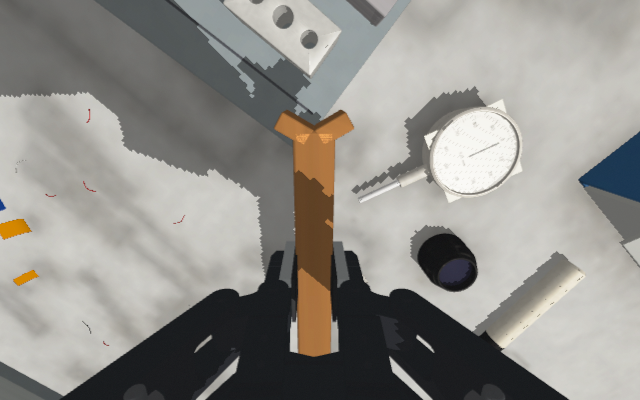

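The near corner of the block's top, its rear edge away from the fence, shows at (310,76), dead ahead of the notch at (314,130). The gauge stem at (360,198) stays right of the finger.

Emit:
send_rows(plan=[[[0,0.0005,0.012],[0,0,0],-1],[[0.0004,0.0008,0.026],[0,0,0],-1],[[0.0004,0.0008,0.036],[0,0,0],-1],[[0.0004,0.0008,0.038],[0,0,0],-1],[[0.0004,0.0008,0.038],[0,0,0],-1]])

```text
clock: 7.52
eef_pos: [510.2, -128.4, 41.4]
tcp_rot: [3.14, 0.002, -0.809]
contact_force: [0.2, 0.4, -0.9]
opening: 0.187
```

```bash
cat >> h.py <<'E'
ANG=37.2
def st():
    s=status.sense(); p=s['eef_pos']; yaw=s['tcp_rot'][2]; d=np.array([np.cos(yaw+np.pi/2),np.sin(yaw+np.pi/2)])
    nt=p[:2]+68*d; c,sn=np.cos(JY),np.sin(JY); F=s['contact_force']
    print('t',round(s['clock'],2),'tcp',p.round(2),'yaw',np.degrees(yaw).round(2),'notch home',w2h(*nt).round(2),'F home',np.array([c*F[0]+sn*F[1],-sn*F[0]+c*F[1],F[2]]).round(2),'rp',s['tcp_rot'][:2].round(4))
    return s
def mv(hx,hy,dz=0,dyaw=0):
    """shift in home axes mm -> tool m"""
    s=status.sense(); yaw=s['tcp_rot'][2]; c,sn=np.cos(JY),np.sin(JY); w=np.array([c*hx-sn*hy,sn*hx+c*hy,dz])
    t=R.from_euler('xyz',s['tcp_rot']).inv().apply(w)/1000; print('mv',(hx,hy,dz),t.round(5).tolist())
E
python3 - <<'E'
from h import *
st()
f=viewer.grab_frame('wrist'); cv2.imwrite('pics/w6.png',f[:,:,::-1])
f=viewer.grab_frame('scene'); crop(f,250,160,370,260,6,'pics/sc6.png')
E
```

```text
t 7.52 tcp [ 510.19 -128.43   41.37] yaw -46.37 notch home [ -52.64 -207.88] F home [ 0.23  0.41 -0.89] rp [3.1403e+00 2.0000e-03]
```

View pics/w6.png

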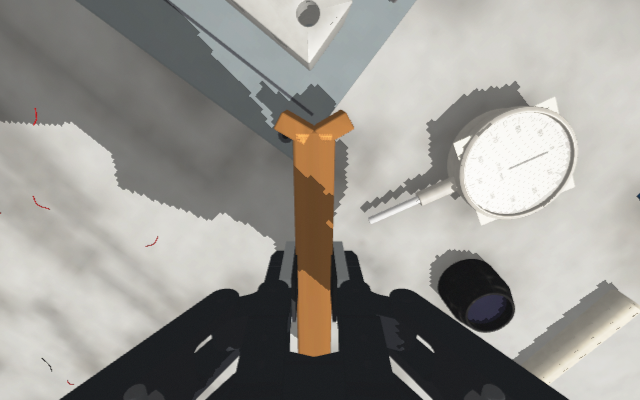

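View pics/sc6.png

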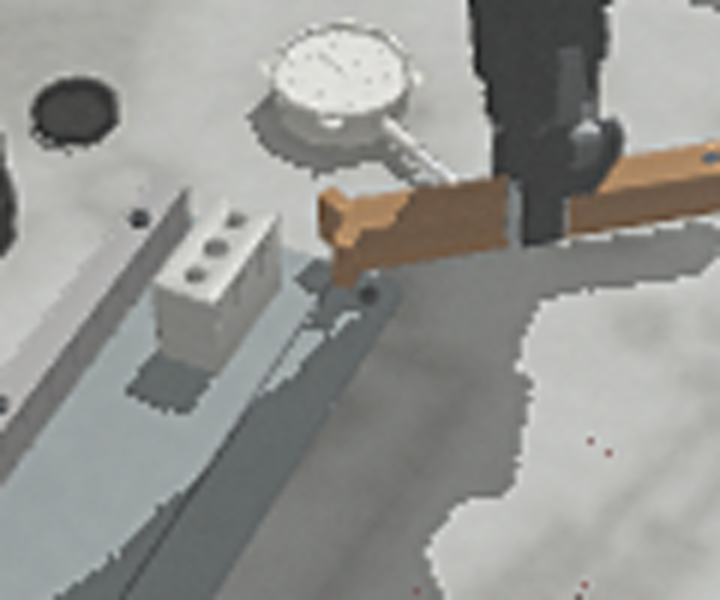

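Emit:
send_rows(plan=[[[0,-0.004,0],[0,-0.002,0],-1],[[0,-0.009,0],[0,-0.002,0],-1],[[0,-0.014,0],[0,-0.002,0],-1],[[0,-0.018,0],[0,-0.002,0],-1],[[0,-0.021,0],[0,-0.002,0],-1]])

```text
clock: 8.03
eef_pos: [527.0, -113.6, 42.6]
tcp_rot: [-3.141, 0.002, -0.809]
contact_force: [-0.3, -0.2, -1.4]
opening: 0.193
```

Run:
```python
from h import *
st(); mv(4,5)
f=viewer.grab_frame('wrist'); crop(f,220,40,420,180,4,'pics/w7.png')
```

```text
t 8.03 tcp [ 527.04 -113.58   42.57] yaw -46.35 notch home [ -34.27 -194.96] F home [-0.3  -0.17 -1.45] rp [-3.1415e+00  1.8000e-03]
mv (4, 5, 0) [-0.00155, -0.00621, 0.0]
```

View pics/w7.png

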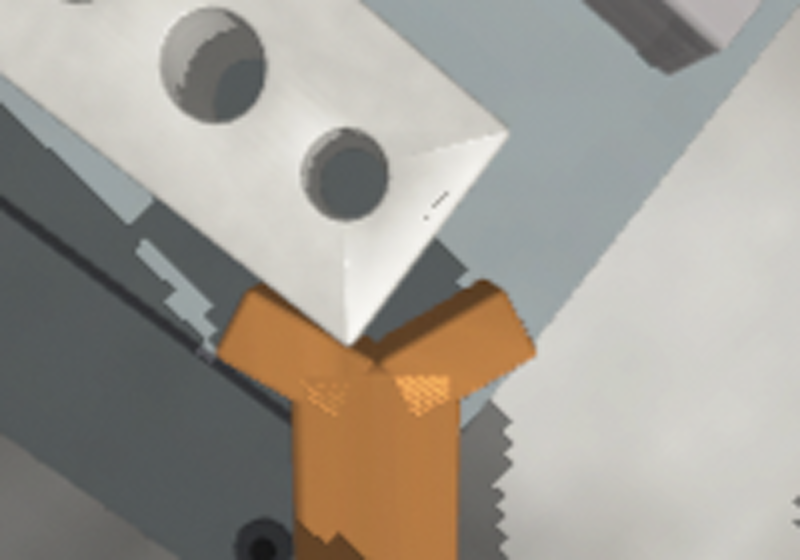

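Emit:
send_rows(plan=[[[-0.0003,-0.0013,0],[0,-0.002,0],-1],[[-0.0006,-0.0026,0],[0,-0.002,0],-1],[[-0.0009,-0.0039,0],[0,-0.002,0],-1],[[-0.0013,-0.0052,0],[0,-0.002,0],-1],[[-0.0016,-0.0065,0],[0,-0.002,0],-1]])

```text
clock: 8.5
eef_pos: [530.8, -107.9, 42.5]
tcp_rot: [-3.142, 0.004, -0.809]
contact_force: [0.2, -2.3, -0.9]
opening: 0.189
```

Run:
```python
from h import *
st(); mv(4,5)
```

```text
t 8.5 tcp [ 530.8  -107.87   42.48] yaw -46.36 notch home [ -29.9 -189.7] F home [-0.03 -2.31 -0.87] rp [-3.1415  0.0037]
mv (4, 5, 0) [-0.00155, -0.00621, 1e-05]
```

Emit:
send_rows(plan=[[[-0.0003,-0.0013,0],[0,0.002,0],-1],[[-0.0006,-0.0026,0],[0,0.004,0],-1],[[-0.0009,-0.0039,0],[0,0.004,0],-1],[[-0.0013,-0.0052,0],[0,0.004,0],-1],[[-0.0016,-0.0065,0],[0,0.004,0],-1]])

```text
clock: 8.92
eef_pos: [534.5, -102.1, 42.5]
tcp_rot: [-3.141, -0.0, -0.809]
contact_force: [-0.1, -1.9, 0.2]
opening: 0.188
```

Run:
```python
from h import *
st(); mv(4,5)
f=viewer.grab_frame('wrist'); crop(f,220,40,420,180,4,'pics/w8.png')
```

```text
t 8.92 tcp [ 534.47 -102.09   42.52] yaw -46.36 notch home [ -25.61 -184.36] F home [-0.28 -1.92  0.21] rp [-3.1415e+00 -3.0000e-04]
mv (4, 5, 0) [-0.00155, -0.00621, 0.0]
```

View pics/w8.png

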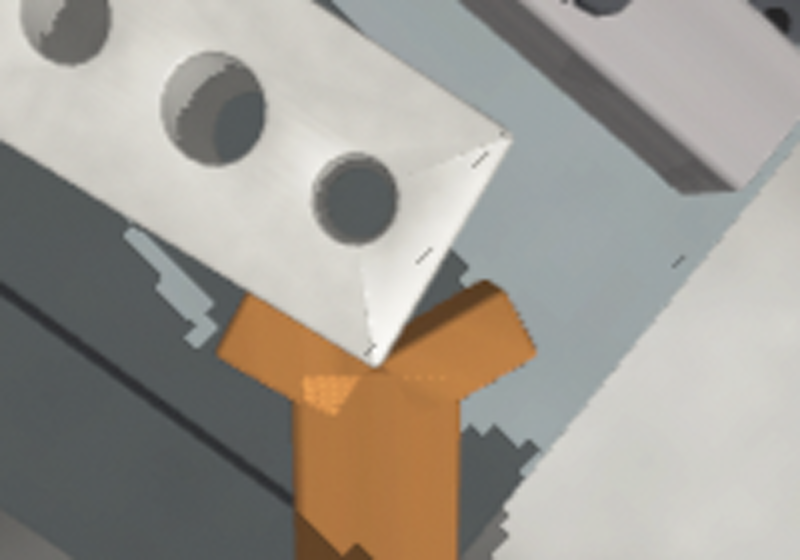

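Run:
```python
from h import *
mv(4,6); mv(1,0);mv(0,1)
```

```text
mv (4, 6, 0) [-0.00235, -0.00682, 0.0]
mv (1, 0, 0) [0.00061, -0.0008, 0.0]
mv (0, 1, 0) [-0.0008, -0.00061, -0.0]
```

Emit:
send_rows(plan=[[[-0.0005,-0.0014,0.0002],[0,0,0],-1],[[-0.001,-0.0028,0.0005],[0,0,0],-1],[[-0.0014,-0.0041,0.001],[0,0,0],-1],[[-0.0019,-0.0055,0.0015],[0,0,0],-1],[[-0.0024,-0.007,0.002],[0,0,0],-1]])

```text
clock: 9.38
eef_pos: [538.2, -95.3, 40.6]
tcp_rot: [-3.141, -0.001, -0.809]
contact_force: [-1.7, -3.5, 1.6]
opening: 0.189
```

Run:
```python
from h import *
st(); mv(4,6)
```

```text
t 9.38 tcp [538.18 -95.35  40.58] yaw -46.36 notch home [ -21.17 -178.07] F home [-2.09 -3.27  1.59] rp [-3.1413e+00 -6.0000e-04]
mv (4, 6, 0) [-0.00235, -0.00682, 0.0]
```

Emit:
send_rows(plan=[[[-0.0005,-0.0014,0.0003],[0,0,0],-1],[[-0.001,-0.0028,0.0007],[0,0,0],-1],[[-0.0014,-0.0041,0.001],[0,0,0],-1],[[-0.0019,-0.0055,0.0015],[0,0,0],-1],[[-0.0024,-0.007,0.0018],[0,0,0],-1]])

```text
clock: 9.8
eef_pos: [541.6, -88.7, 38.7]
tcp_rot: [-3.141, -0.001, -0.809]
contact_force: [-2.1, -3.9, 1.0]
opening: 0.196
```

Run:
```python
from h import *
st(); mv(1.5,3)
f=viewer.grab_frame('wrist'); crop(f,220,40,420,180,4,'pics/w9.png')
```

```text
t 9.8 tcp [541.65 -88.66  38.73] yaw -46.36 notch home [ -16.99 -171.81] F home [-2.48 -3.64  0.96] rp [-3.1413e+00 -5.0000e-04]
mv (1.5, 3, 0) [-0.00148, -0.00301, 0.0]
```

View pics/w9.png

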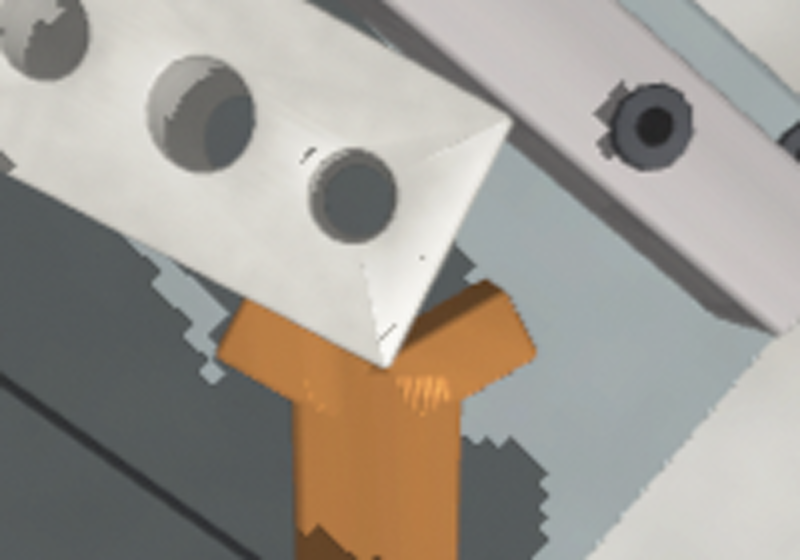

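Emit:
send_rows(plan=[[[-0.0004,-0.0008,0],[0,0,0],-1],[[-0.0008,-0.0015,0],[0,0,0],-1],[[-0.0012,-0.0022,0],[0,0,0],-1],[[-0.0016,-0.0029,0],[0,0,0],-1],[[-0.002,-0.0036,0],[0,0,0],-1]])

```text
clock: 10.27
eef_pos: [543.0, -84.4, 38.7]
tcp_rot: [-3.141, -0.001, -0.809]
contact_force: [-2.4, -4.6, 0.6]
opening: 0.188
```

Run:
```python
from h import *
st(); mv(1.5,3)
```

```text
t 10.27 tcp [543.01 -84.42  38.69] yaw -46.36 notch home [ -15.17 -167.74] F home [-2.88 -4.32  0.64] rp [-3.1411e+00 -5.0000e-04]
mv (1.5, 3, 0) [-0.00148, -0.00301, 0.0]
```

Emit:
send_rows(plan=[[[-0.0003,-0.0006,0],[0,0,0],-1],[[-0.0006,-0.0012,0],[0,0,0],-1],[[-0.0009,-0.0018,0],[0,0,0],-1],[[-0.0012,-0.0024,0],[0,0,0],-1],[[-0.0015,-0.003,0],[0,0,0],-1]])

```text
clock: 10.68
eef_pos: [543.0, -81.4, 38.4]
tcp_rot: [3.14, 0.001, -0.809]
contact_force: [-4.7, -5.2, 1.6]
opening: 0.187
```

Run:
```python
from h import *
st(); mv(1.5,1.5)
f=viewer.grab_frame('wrist'); crop(f,220,40,420,180,4,'pics/w10.png')
```

```text
t 10.68 tcp [542.97 -81.37  38.4 ] yaw -46.34 notch home [ -14.89 -164.69] F home [-5.25 -4.61  1.56] rp [3.1403e+00 1.1000e-03]
mv (1.5, 1.5, 0) [-0.00028, -0.0021, -0.0]
```

View pics/w10.png

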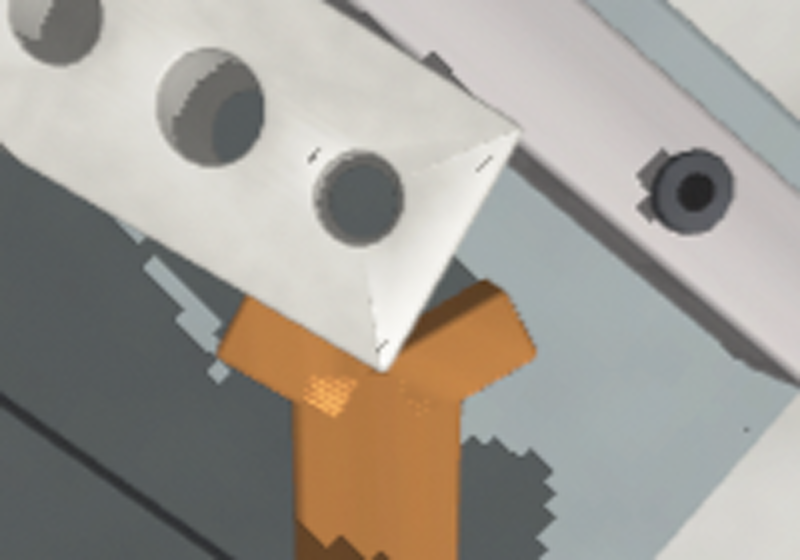

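Emit:
send_rows(plan=[[[0.0001,-0.0016,0],[0,0,0],-1],[[-0.0005,-0.0022,0],[0,0,0],-1],[[-0.0011,-0.0026,0],[0,0,0],-1],[[-0.0017,-0.0031,0],[0,0,0],-1],[[-0.0024,-0.0036,0],[0,0,0],-1]])

```text
clock: 11.15
eef_pos: [542.7, -77.1, 38.1]
tcp_rot: [3.139, 0.003, -0.809]
contact_force: [-5.1, -4.8, 2.5]
opening: 0.191
```

Run:
```python
from h import *
st(); mv(1.3,4)
f=viewer.grab_frame('wrist'); crop(f,220,40,420,180,4,'pics/w11.png')
```

```text
t 11.15 tcp [542.66 -77.08  38.07] yaw -46.33 notch home [ -14.73 -160.38] F home [-5.59 -4.16  2.52] rp [3.1385e+00 2.8000e-03]
mv (1.3, 4, 0) [-0.00239, -0.00346, -0.0]
```

View pics/w11.png

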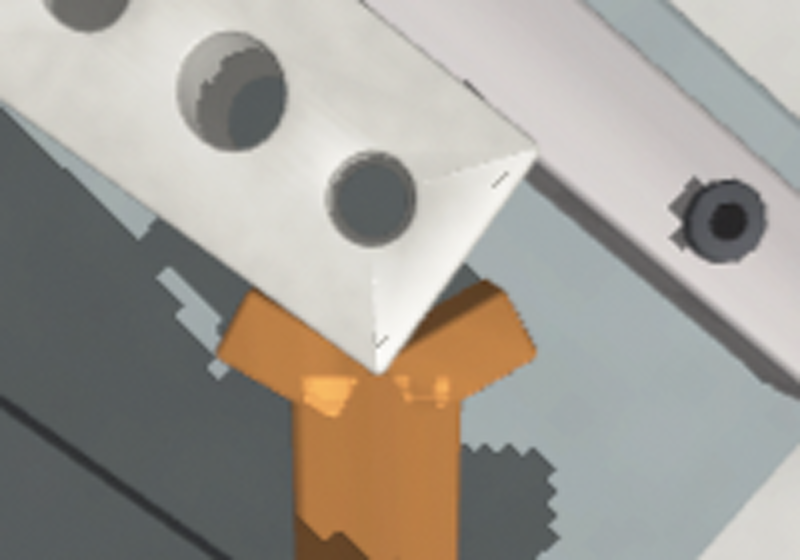

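```bash
cat >> h.py <<'E'
def rc(yawdeg=None):
    s=status.sense(); Rm=R.from_euler('xyz',s['tcp_rot']); y=s['tcp_rot'][2] if yawdeg is None else np.radians(yawdeg)
    print('rc',(Rm.inv()*R.from_euler('xyz',[np.pi,0,y])).as_rotvec().round(4).tolist())
E
python3 - <<'E'
from h import *
rc(-46.5)
E
```

```text
rc [0.003, 0.0028, 0.003]
```

Emit:
send_rows(plan=[[[0.0003,-0.0017,0],[0.003,0.003,0.003],-1],[[-0.0004,-0.0022,0],[0.003,0.003,0.003],-1],[[-0.001,-0.0027,0],[0.003,0.003,0.003],-1],[[-0.0016,-0.0032,0],[0.003,0.003,0.003],-1],[[-0.0023,-0.0037,0],[0.003,0.003,0.003],-1]])

```text
clock: 11.62
eef_pos: [542.2, -73.2, 37.8]
tcp_rot: [3.139, 0.001, -0.811]
contact_force: [-5.9, -8.7, 2.4]
opening: 0.187
```

Run:
```python
from h import *
st(); rc(-46.5)
f=viewer.grab_frame('wrist'); crop(f,220,0,420,140,4,'pics/w12.png')
f=viewer.grab_frame('scene'); crop(f,230,170,350,270,6,'pics/sc12.png')
```

```text
t 11.62 tcp [542.23 -73.22  37.75] yaw -46.49 notch home [ -14.62 -156.65] F home [-6.83 -8.02  2.39] rp [3.1391e+00 1.5000e-03]
rc [0.0025, 0.0015, 0.0002]
```

View pics/w12.png

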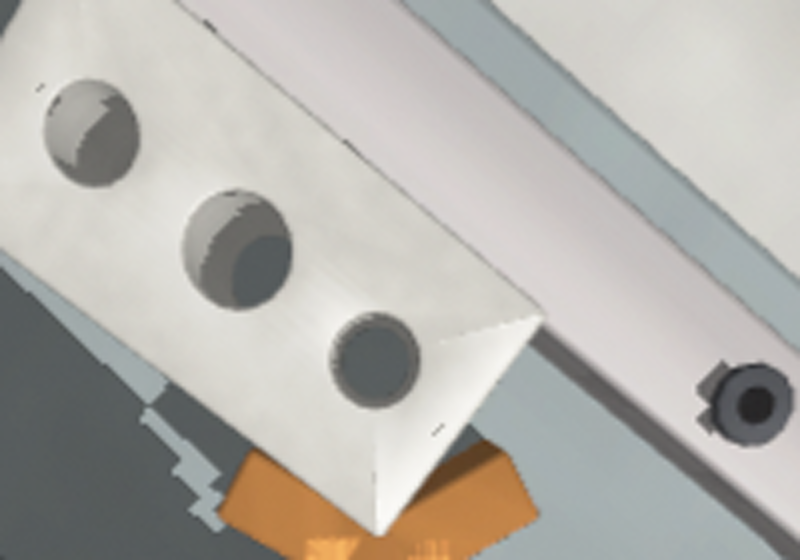

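View pics/sc12.png

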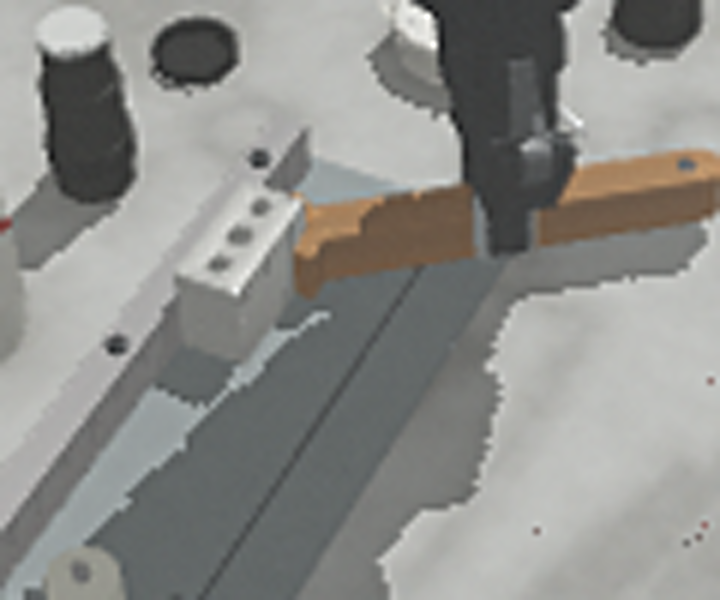

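The block is now square on the fence. Its fence-side top edge runs along the fence from (180,0) to (540,315) in the crop with no wedge of plate showing. Its centre is about 131 mm short of home, before the 115 mm limit. I'll feed it now with constant pressure.

Emit:
send_rows(plan=[[[-0.001,-0.0024,-0.0002],[0.003,0.0015,0],-1],[[-0.0021,-0.0032,-0.0002],[0.003,0.0015,0],-1],[[-0.0032,-0.0041,-0.0003],[0.003,0.0015,0],-1],[[-0.0044,-0.005,-0.0003],[0.003,0.0015,0],-1],[[-0.0056,-0.0059,-0.0003],[0.003,0.0015,0],-1]])

```text
clock: 12.13
eef_pos: [541.3, -65.3, 37.8]
tcp_rot: [3.14, 0.002, -0.811]
contact_force: [-5.3, -6.8, 2.1]
opening: 0.192
```

Run:
```python
from h import *
st(); rc(-46.5)
```

```text
t 12.13 tcp [541.27 -65.35  37.76] yaw -46.48 notch home [ -14.71 -148.71] F home [-6.   -6.17  2.07] rp [3.14e+00 1.60e-03]
rc [0.0015, 0.0016, 0.0003]
```

Emit:
send_rows(plan=[[[-0.0011,-0.0025,-0.0002],[0.002,0.0015,0],-1],[[-0.0026,-0.0036,-0.0002],[0.002,0.0015,0],-1],[[-0.0041,-0.0048,-0.0003],[0.002,0.0015,0],-1],[[-0.0056,-0.0059,-0.0003],[0.002,0.0015,0],-1],[[-0.0072,-0.0071,-0.0003],[0.002,0.0015,0],-1]])

```text
clock: 12.55
eef_pos: [540.2, -55.6, 37.8]
tcp_rot: [3.14, 0.001, -0.811]
contact_force: [-4.9, -7.9, 1.9]
opening: 0.193
```

Run:
```python
from h import *
st(); rc(-46.5)
```

```text
t 12.55 tcp [540.16 -55.57  37.75] yaw -46.48 notch home [ -14.74 -138.86] F home [-5.75 -7.34  1.91] rp [3.1399e+00 1.5000e-03]
rc [0.0017, 0.0015, 0.0004]
```

Emit:
send_rows(plan=[[[-0.001,-0.0026,-0.0002],[0.002,0.0015,0],-1],[[-0.0025,-0.0037,-0.0002],[0.002,0.0015,0],-1],[[-0.004,-0.0049,-0.0003],[0.002,0.0015,0],-1],[[-0.0055,-0.006,-0.0003],[0.002,0.0015,0],-1],[[-0.0071,-0.0072,-0.0003],[0.002,0.0015,0],-1]])

```text
clock: 12.97
eef_pos: [539.1, -45.8, 37.8]
tcp_rot: [3.14, 0.002, -0.811]
contact_force: [-4.5, -8.1, 1.7]
opening: 0.19
```

Run:
```python
from h import *
st(); rc(-46.5)
```

```text
t 12.97 tcp [539.07 -45.83  37.75] yaw -46.47 notch home [ -14.76 -129.05] F home [-5.35 -7.54  1.73] rp [3.1397e+00 1.5000e-03]
rc [0.0019, 0.0015, 0.0006]
```

Emit:
send_rows(plan=[[[-0.0009,-0.0027,-0.0002],[0.002,0.0015,0],-1],[[-0.0024,-0.0038,-0.0002],[0.002,0.0015,0],-1],[[-0.0039,-0.005,-0.0003],[0.002,0.0015,0],-1],[[-0.0054,-0.0061,-0.0003],[0.002,0.0015,0],-1],[[-0.007,-0.0073,-0.0003],[0.002,0.0015,0],-1]])

```text
clock: 13.38
eef_pos: [538.0, -36.2, 37.8]
tcp_rot: [3.139, 0.002, -0.811]
contact_force: [-6.0, -8.6, 3.2]
opening: 0.189
```

Run:
```python
from h import *
st(); rc(-46.5)
f=viewer.grab_frame('wrist'); crop(f,180,0,420,140,3.3,'pics/w13.png')
```

```text
t 13.38 tcp [538.02 -36.15  37.75] yaw -46.46 notch home [ -14.73 -119.31] F home [-6.95 -7.9   3.17] rp [3.1392e+00 1.6000e-03]
rc [0.0024, 0.0016, 0.0007]
```

View pics/w13.png

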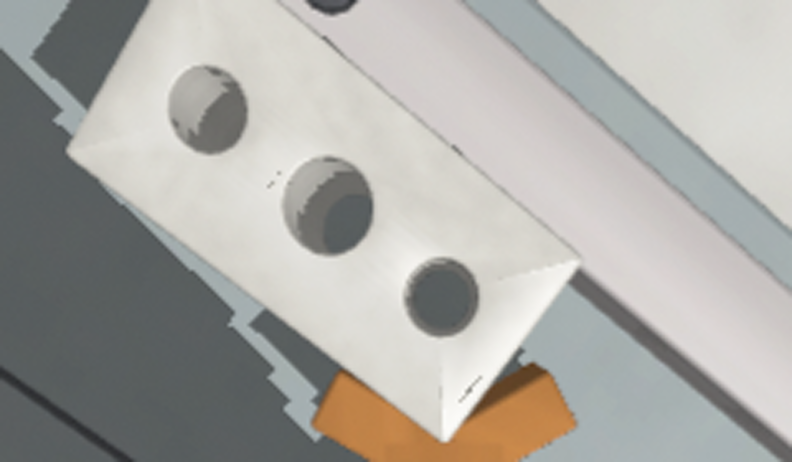

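The block is still flush on the fence, with only a hairline along its edge from (280,0) to (580,262), and its rear edge sits in the notch at (445,440).

Emit:
send_rows(plan=[[[-0.001,-0.0026,-0.0002],[0.003,0.0015,0.0005],-1],[[-0.0025,-0.0037,-0.0003],[0.003,0.0015,0.0005],-1],[[-0.004,-0.0049,-0.0004],[0.003,0.0015,0.0005],-1],[[-0.0055,-0.006,-0.0005],[0.003,0.0015,0.0005],-1],[[-0.0071,-0.0072,-0.0005],[0.003,0.0015,0.0005],-1]])

```text
clock: 13.85
eef_pos: [536.9, -26.0, 37.9]
tcp_rot: [3.14, 0.002, -0.811]
contact_force: [-4.6, -6.6, 0.7]
opening: 0.191
```

Run:
```python
from h import *
st(); rc(-46.5)
```

```text
t 13.85 tcp [536.87 -26.03  37.88] yaw -46.48 notch home [ -14.75 -109.15] F home [-5.32 -6.07  0.66] rp [3.1399e+00 1.9000e-03]
rc [0.0017, 0.0019, 0.0003]
```

Emit:
send_rows(plan=[[[-0.0009,-0.0027,-0.0002],[0.002,0.002,0.0005],-1],[[-0.0024,-0.0038,-0.0002],[0.002,0.002,0.0005],-1],[[-0.0039,-0.005,-0.0003],[0.002,0.002,0.0005],-1],[[-0.0054,-0.0061,-0.0003],[0.002,0.002,0.0005],-1],[[-0.007,-0.0073,-0.0003],[0.002,0.002,0.0005],-1]])

```text
clock: 14.27
eef_pos: [535.7, -16.3, 37.8]
tcp_rot: [3.139, 0.002, -0.812]
contact_force: [-4.1, -7.6, 3.0]
opening: 0.189
```

Run:
```python
from h import *
st(); rc(-46.5)
```

```text
t 14.27 tcp [535.71 -16.31  37.79] yaw -46.51 notch home [-14.81 -99.38] F home [-4.94 -7.13  2.95] rp [3.1393e+00 1.7000e-03]
rc [0.0023, 0.0017, -0.0001]
```

Emit:
send_rows(plan=[[[-0.0008,-0.0029,-0.0002],[0.002,0.002,0],-1],[[-0.0022,-0.004,-0.0003],[0.002,0.002,0],-1],[[-0.0037,-0.0052,-0.0003],[0.002,0.002,0],-1],[[-0.0053,-0.0063,-0.0004],[0.002,0.002,0],-1],[[-0.0069,-0.0075,-0.0004],[0.002,0.002,0],-1]])

```text
clock: 14.68
eef_pos: [534.7, -6.6, 37.8]
tcp_rot: [3.138, 0.002, -0.812]
contact_force: [-4.4, -8.5, 2.9]
opening: 0.188
```

Run:
```python
from h import *
st(); rc(-46.5)
```

```text
t 14.68 tcp [534.67  -6.62  37.81] yaw -46.5 notch home [-14.78 -89.63] F home [-5.34 -7.92  2.88] rp [3.1384e+00 1.5000e-03]
rc [0.0032, 0.0015, 0.0]
```

Emit:
send_rows(plan=[[[-0.0008,-0.0029,-0.0002],[0.003,0.002,0],-1],[[-0.0022,-0.004,-0.0003],[0.003,0.002,0],-1],[[-0.0037,-0.0052,-0.0004],[0.003,0.002,0],-1],[[-0.0053,-0.0063,-0.0005],[0.003,0.002,0],-1],[[-0.0069,-0.0075,-0.0005],[0.003,0.002,0],-1]])

```text
clock: 15.1
eef_pos: [533.5, 3.2, 37.9]
tcp_rot: [3.138, 0.002, -0.811]
contact_force: [-4.5, -8.0, 1.4]
opening: 0.188
```

Run:
```python
from h import *
st(); rc(-46.5)
f=viewer.grab_frame('wrist'); crop(f,180,0,420,140,3.3,'pics/w14.png')
f=viewer.grab_frame('scene'); crop(f,200,180,340,310,5,'pics/sc14.png')
```

```text
t 15.1 tcp [533.55   3.15  37.88] yaw -46.5 notch home [-14.82 -79.79] F home [-5.39 -7.46  1.38] rp [3.1384e+00 1.5000e-03]
rc [0.0032, 0.0015, 0.0001]
```

View pics/w14.png

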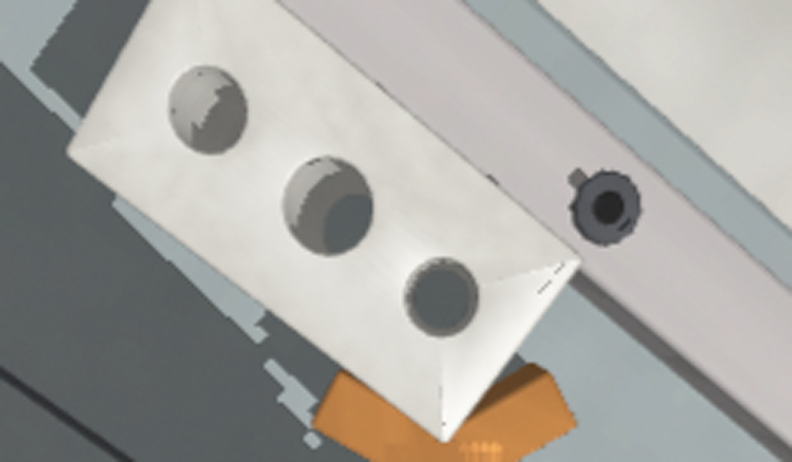

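View pics/sc14.png

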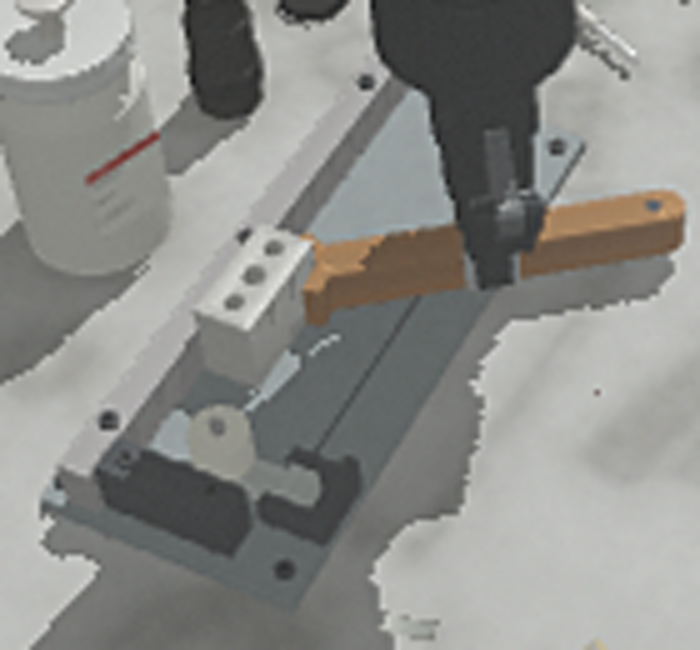

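The block is flush on the fence and in the notch. The roller is still ahead, at (222,440) in the scene crop.

Emit:
send_rows(plan=[[[-0.0008,-0.0029,-0.0002],[0.003,0.002,0],-1],[[-0.0022,-0.004,-0.0003],[0.003,0.002,0],-1],[[-0.0037,-0.0052,-0.0004],[0.003,0.002,0],-1],[[-0.0053,-0.0063,-0.0004],[0.003,0.002,0],-1],[[-0.0069,-0.0075,-0.0004],[0.003,0.002,0],-1]])

```text
clock: 15.62
eef_pos: [532.4, 13.1, 37.8]
tcp_rot: [3.139, 0.002, -0.811]
contact_force: [-4.9, -6.9, 2.6]
opening: 0.185
```

Run:
```python
from h import *
st(); rc(-46.5)
```

```text
t 15.62 tcp [532.44  13.08  37.81] yaw -46.48 notch home [-14.84 -69.78] F home [-5.63 -6.31  2.62] rp [3.1385e+00 1.5000e-03]
rc [0.0031, 0.0015, 0.0004]
```

Emit:
send_rows(plan=[[[-0.0007,-0.0027,-0.0002],[0.003,0.002,0],-1],[[-0.0018,-0.0036,-0.0003],[0.003,0.002,0],-1],[[-0.003,-0.0044,-0.0004],[0.003,0.002,0],-1],[[-0.0042,-0.0053,-0.0004],[0.003,0.002,0],-1],[[-0.0054,-0.0062,-0.0004],[0.003,0.002,0],-1]])

```text
clock: 16.03
eef_pos: [531.6, 20.8, 37.8]
tcp_rot: [3.139, 0.001, -0.811]
contact_force: [-4.9, -7.6, 2.0]
opening: 0.185
```

Run:
```python
from h import *
st(); rc(-46.5)
```

```text
t 16.03 tcp [531.56  20.84  37.82] yaw -46.47 notch home [-14.86 -61.97] F home [-5.71 -7.05  2.  ] rp [3.1387e+00 1.3000e-03]
rc [0.0028, 0.0013, 0.0005]
```

Emit:
send_rows(plan=[[[-0.0004,-0.0027,-0.0002],[0.003,0.0015,0],-1],[[-0.0012,-0.0034,-0.0003],[0.003,0.0015,0],-1],[[-0.002,-0.004,-0.0004],[0.003,0.0015,0],-1],[[-0.0028,-0.0046,-0.0004],[0.003,0.0015,0],-1],[[-0.0036,-0.0052,-0.0004],[0.003,0.0015,0],-1]])

```text
clock: 16.45
eef_pos: [530.9, 26.5, 37.8]
tcp_rot: [3.138, 0.002, -0.811]
contact_force: [-5.1, -8.0, 1.9]
opening: 0.19
```

Run:
```python
from h import *
st(); rc(-46.5)
```

```text
t 16.45 tcp [530.93  26.48  37.78] yaw -46.46 notch home [-14.87 -56.29] F home [-5.91 -7.35  1.89] rp [3.1384e+00 1.8000e-03]
rc [0.0031, 0.0018, 0.0006]
```

Emit:
send_rows(plan=[[[-0.0004,-0.0027,-0.0002],[0.003,0.0015,0],-1],[[-0.0012,-0.0034,-0.0003],[0.003,0.0015,0],-1],[[-0.002,-0.004,-0.0004],[0.003,0.0015,0],-1],[[-0.0028,-0.0046,-0.0004],[0.003,0.0015,0],-1],[[-0.0036,-0.0052,-0.0004],[0.003,0.0015,0],-1]])

```text
clock: 16.87
eef_pos: [530.4, 32.1, 37.8]
tcp_rot: [3.138, 0.002, -0.811]
contact_force: [-5.2, -8.5, 2.7]
opening: 0.184
```

Run:
```python
from h import *
st(); rc(-46.5)
f=viewer.grab_frame('scene'); crop(f,200,180,340,310,5,'pics/sc15.png')
```

```text
t 16.87 tcp [530.36  32.08  37.76] yaw -46.46 notch home [-14.82 -50.65] F home [-6.1  -7.86  2.73] rp [3.1382e+00 2.1000e-03]
rc [0.0034, 0.0021, 0.0007]
```

View pics/sc15.png

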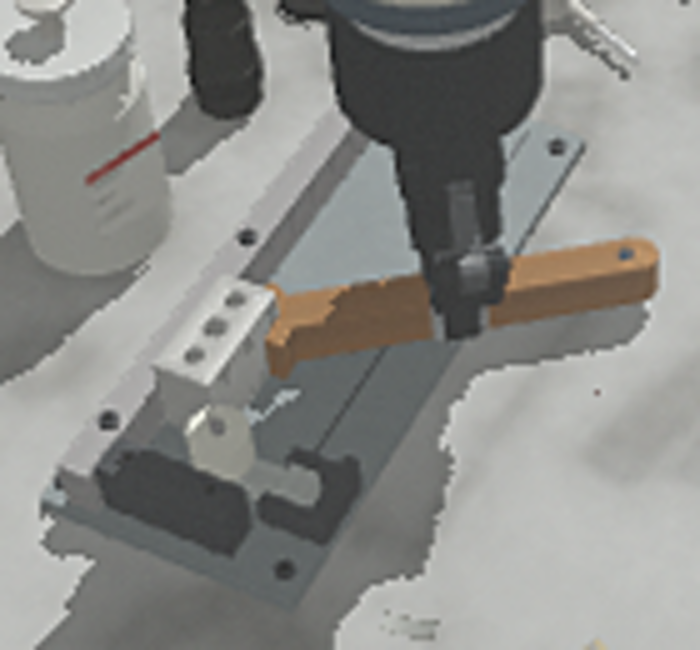

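Emit:
send_rows(plan=[[[-0.0004,-0.0028,-0.0002],[0.003,0.002,0],-1],[[-0.0012,-0.0035,-0.0003],[0.003,0.002,0],-1],[[-0.002,-0.0041,-0.0004],[0.003,0.002,0],-1],[[-0.0028,-0.0047,-0.0004],[0.003,0.002,0],-1],[[-0.0036,-0.0053,-0.0004],[0.003,0.002,0],-1]])

```text
clock: 17.33
eef_pos: [529.5, 37.1, 37.7]
tcp_rot: [3.137, 0.002, -0.811]
contact_force: [-5.2, -14.8, 4.2]
opening: 0.193
```

Run:
```python
from h import *
st(); rc(-46.5)
```

```text
t 17.33 tcp [529.53  37.09  37.71] yaw -46.47 notch home [-15.09 -45.59] F home [ -6.79 -14.15   4.2 ] rp [3.1369e+00 1.9000e-03]
rc [0.0047, 0.0019, 0.0006]
```

Emit:
send_rows(plan=[[[-0.0003,-0.0029,-0.0003],[0.004,0.002,0],-1],[[-0.001,-0.0034,-0.0004],[0.004,0.002,0],-1],[[-0.0016,-0.0039,-0.0005],[0.004,0.002,0],-1],[[-0.0022,-0.0043,-0.0005],[0.004,0.002,0],-1],[[-0.0028,-0.0048,-0.0005],[0.004,0.002,0],-1]])

```text
clock: 17.75
eef_pos: [529.1, 41.2, 37.7]
tcp_rot: [3.137, 0.002, -0.811]
contact_force: [-5.7, -13.1, 3.1]
opening: 0.185
```

Run:
```python
from h import *
st(); rc(-46.5)
f=viewer.grab_frame('wrist'); crop(f,140,0,420,160,2.8,'pics/w16.png')
```

```text
t 17.75 tcp [529.09  41.21  37.75] yaw -46.48 notch home [-15.06 -41.46] F home [ -7.14 -12.37   3.15] rp [3.137e+00 1.500e-03]
rc [0.0046, 0.0015, 0.0004]
```

View pics/w16.png

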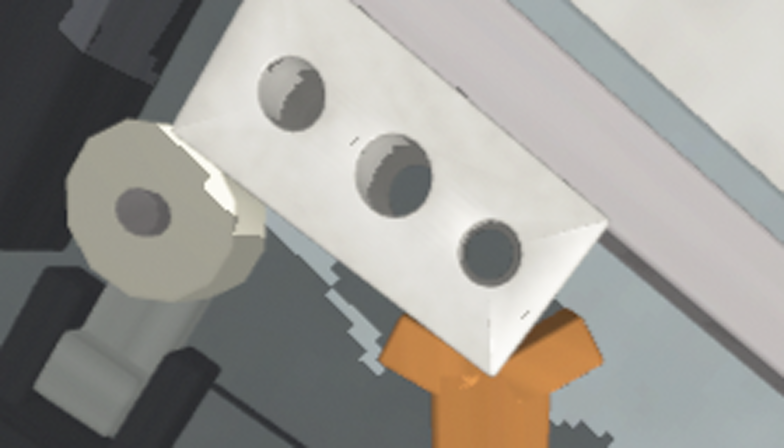

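Run:
```python
from h import *
c=cam('wrist'); 
u=lambda a,b:(140+(a+.5)/2.8-.5,(b+.5)/2.8-.5)
for n,q,z in [('blk front off top',(178,130),46),('blk rear off top',(492,376),46),('blk rear fence top',(607,222),46),('stop bot',(155,85),8),('stop bot2',(205,0),8),('stop top',(60,28),34),('rollerhub',(143,212),30)]:
    P=plane(c,[u(*q)],z)[0]; print(n,P.round(1),w2h(*P[:2]).round(1))
f=viewer.grab_frame('wrist'); np.save('w17.npy',f); crop(f,120,0,240,90,6.6,'pics/w17.png')
```

```text
blk front off top [576.4 135.5  46. ] [-11.8   5.9]
blk rear off top [581.3  87.5  46. ] [-12.2 -42.3]
blk rear fence top [605.1  90.2  46. ] [ 11.7 -42.3]
stop bot [573.9 154.7   8. ] [-12.2  25.3]
stop bot2 [588.8 156.    8. ] [ 2.8 24.9]
stop top [573.9 157.7  34. ] [-11.9  28.3]
rollerhub [562.2 138.1  30. ] [-25.6  10.1]
```

View pics/w17.png

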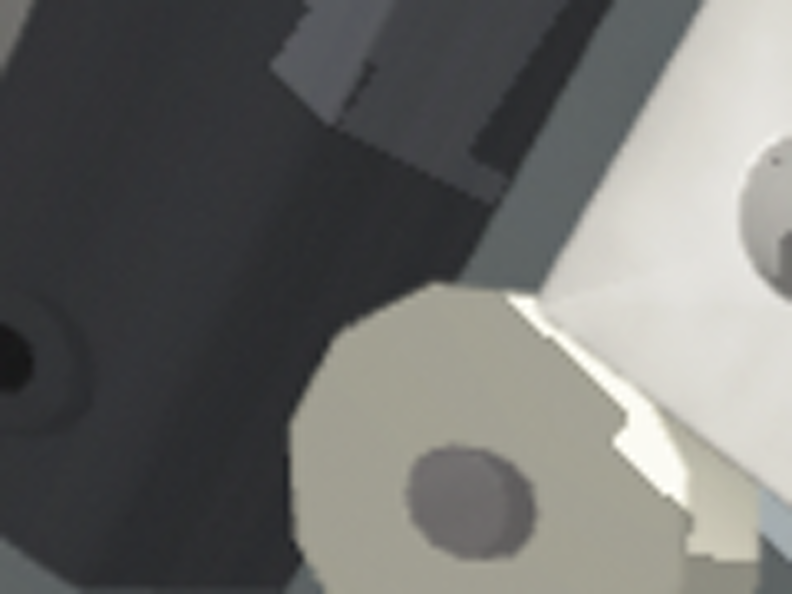

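Emit:
send_rows(plan=[[[-0.0003,-0.0029,-0.0003],[0.004,0.002,0],-1],[[-0.0011,-0.0035,-0.0004],[0.004,0.002,0],-1],[[-0.0018,-0.0041,-0.0005],[0.004,0.002,0],-1],[[-0.0025,-0.0046,-0.0005],[0.004,0.002,0],-1],[[-0.0032,-0.0051,-0.0005],[0.004,0.002,0],-1]])

```text
clock: 18.27
eef_pos: [528.6, 46.1, 37.8]
tcp_rot: [3.137, 0.001, -0.811]
contact_force: [-4.5, -11.5, 2.9]
opening: 0.191
```

Run:
```python
from h import *
st(); rc(-46.5)
```

```text
t 18.27 tcp [528.58  46.13  37.79] yaw -46.48 notch home [-15.03 -36.51] F home [ -5.76 -10.92   2.89] rp [3.1372e+00 1.3000e-03]
rc [0.0043, 0.0013, 0.0004]
```

Emit:
send_rows(plan=[[[-0.0003,-0.003,-0.0003],[0.004,0.0015,0],-1],[[-0.0011,-0.0036,-0.0004],[0.004,0.0015,0],-1],[[-0.0018,-0.0042,-0.0005],[0.004,0.0015,0],-1],[[-0.0025,-0.0047,-0.0005],[0.004,0.0015,0],-1],[[-0.0032,-0.0052,-0.0005],[0.004,0.0015,0],-1]])

```text
clock: 18.68
eef_pos: [528.1, 51.0, 37.8]
tcp_rot: [3.137, 0.002, -0.811]
contact_force: [-5.0, -10.8, 3.0]
opening: 0.188
```

Run:
```python
from h import *
st(); rc(-46.5)
c=cam('wrist');f=viewer.grab_frame('wrist'); np.save('w18.npy',f); crop(f,120,0,280,110,5,'pics/w18.png')
```

```text
t 18.68 tcp [528.05  51.    37.79] yaw -46.48 notch home [-15.01 -31.61] F home [ -6.13 -10.23   3.04] rp [3.1373e+00 1.7000e-03]
rc [0.0043, 0.0017, 0.0003]
```

View pics/w18.png

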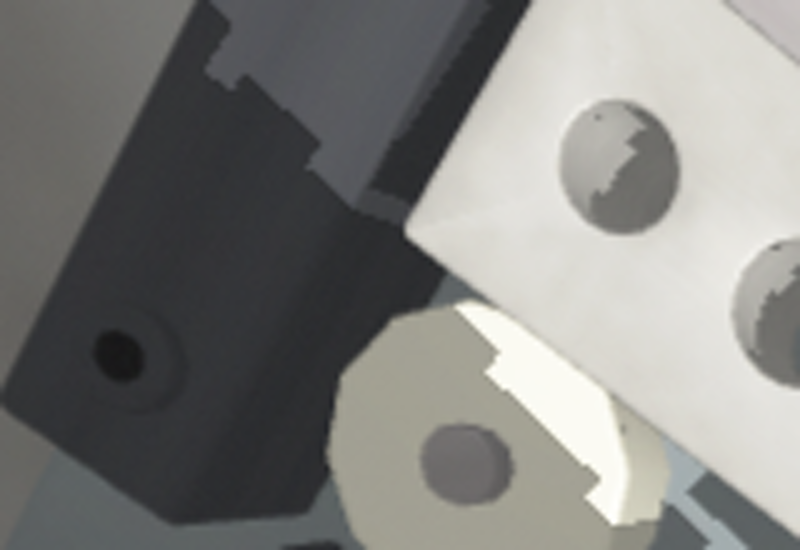

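Run:
```python
from h import *
c=cam('wrist'); 
u=lambda a,b:(120+(a+.5)/5-.5,(b+.5)/5-.5)
for n,q,z in [('blk front off top',(406,232),46),('stop bot',(440,280),8),('stop bot near',(305,512),8),('stop top near',(175,522),34),('stop top',(345,205),34)]:
    P=plane(c,[u(*q)],z)[0]; print(n,P.round(1),w2h(*P[:2]).round(1))
```

```text
blk front off top [574.8 145.9  46. ] [-12.2  16.4]
stop bot [568.3 154.1   8. ] [-17.8  25.3]
stop bot near [542.9 151.3   8. ] [-43.3  25.3]
stop top near [543.4 150.9  34. ] [-42.9  24.9]
stop top [571.5 154.4  34. ] [-14.6  25.2]
```

Emit:
send_rows(plan=[[[-0.0003,-0.003,-0.0003],[0.004,0.0015,0],-1],[[-0.0011,-0.0036,-0.0004],[0.004,0.0015,0],-1],[[-0.0018,-0.0042,-0.0005],[0.004,0.0015,0],-1],[[-0.0025,-0.0047,-0.0005],[0.004,0.0015,0],-1],[[-0.0031,-0.0052,-0.0005],[0.004,0.0015,0],-1]])

```text
clock: 19.15
eef_pos: [527.5, 55.9, 37.8]
tcp_rot: [3.137, 0.002, -0.811]
contact_force: [-5.8, -11.5, 3.8]
opening: 0.19
```

Run:
```python
from h import *
st(); rc(-46.5)
c=cam('wrist');f=viewer.grab_frame('wrist'); np.save('w19.npy',f); crop(f,120,0,280,110,5,'pics/w19.png')
```

```text
t 19.15 tcp [527.49  55.91  37.78] yaw -46.48 notch home [-15.03 -26.67] F home [ -7.03 -10.75   3.78] rp [3.1372e+00 2.1000e-03]
rc [0.0044, 0.0021, 0.0003]
```

View pics/w19.png

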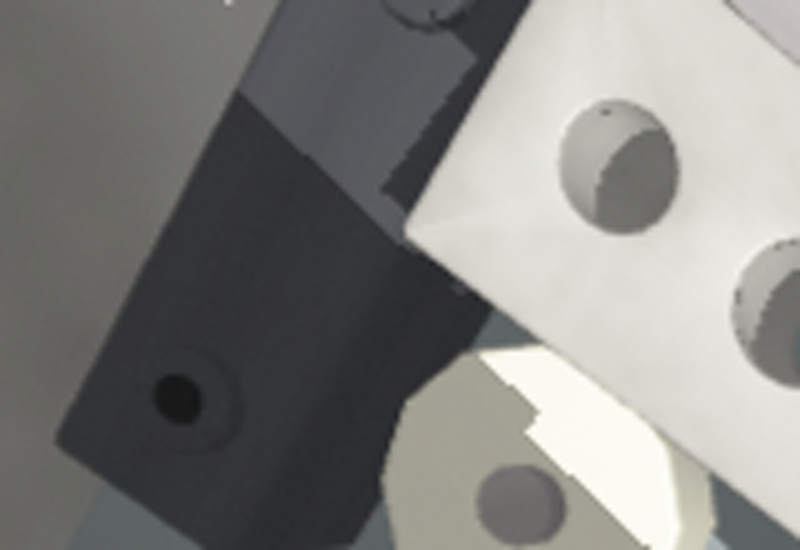

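Emit:
send_rows(plan=[[[0.0009,-0.0018,-0.0003],[0.004,0.002,0],-1],[[0.0006,-0.0021,-0.0004],[0.004,0.002,0],-1],[[0.0003,-0.0023,-0.0005],[0.004,0.002,0],-1],[[-0.0001,-0.0026,-0.0005],[0.004,0.002,0],-1],[[-0.0004,-0.0028,-0.0005],[0.004,0.002,0],-1]])

```text
clock: 19.62
eef_pos: [527.3, 57.3, 37.8]
tcp_rot: [3.138, 0.002, -0.811]
contact_force: [-5.0, -11.0, 2.3]
opening: 0.19
```

Run:
```python
from h import *
st(); rc(-46.5)
```

```text
t 19.62 tcp [527.33  57.31  37.8 ] yaw -46.49 notch home [-15.03 -25.26] F home [ -6.18 -10.42   2.29] rp [3.1376e+00 1.8000e-03]
rc [0.004, 0.0018, 0.0003]
```

Emit:
send_rows(plan=[[[0.0006,-0.0021,-0.0003],[0.004,0.002,0],-1],[[0.0005,-0.0022,-0.0004],[0.004,0.002,0],-1],[[0.0003,-0.0023,-0.0005],[0.004,0.002,0],-1],[[0.0002,-0.0024,-0.0005],[0.004,0.002,0],-1],[[0.0001,-0.0025,-0.0005],[0.004,0.002,0],-1]])

```text
clock: 20.03
eef_pos: [527.3, 58.0, 37.8]
tcp_rot: [3.138, 0.002, -0.811]
contact_force: [-5.6, -10.4, 3.2]
opening: 0.193
```

Run:
```python
from h import *
st(); rc(-46.5)
```

```text
t 20.03 tcp [527.25  58.    37.81] yaw -46.49 notch home [-15.03 -24.58] F home [-6.7  -9.68  3.17] rp [3.1379e+00 1.6000e-03]
rc [0.0037, 0.0016, 0.0002]
```

Emit:
send_rows(plan=[[[0.0006,-0.0021,-0.0003],[0.004,0.002,0],-1],[[0.0005,-0.0022,-0.0004],[0.004,0.002,0],-1],[[0.0003,-0.0023,-0.0005],[0.004,0.002,0],-1],[[0.0002,-0.0024,-0.0005],[0.004,0.002,0],-1],[[0,-0.0025,-0.0005],[0.004,0.002,0],-1]])

```text
clock: 20.45
eef_pos: [527.2, 58.7, 37.8]
tcp_rot: [3.138, 0.001, -0.812]
contact_force: [-4.6, -12.4, 2.4]
opening: 0.184
```

Run:
```python
from h import *
st(); rc(-46.5)
f=viewer.grab_frame('wrist'); crop(f,120,0,280,110,5,'pics/w20.png')
```

```text
t 20.45 tcp [527.16  58.66  37.83] yaw -46.5 notch home [-15.04 -23.91] F home [ -5.9  -11.8    2.45] rp [3.1382e+00 1.2000e-03]
rc [0.0034, 0.0012, 0.0001]
```

View pics/w20.png

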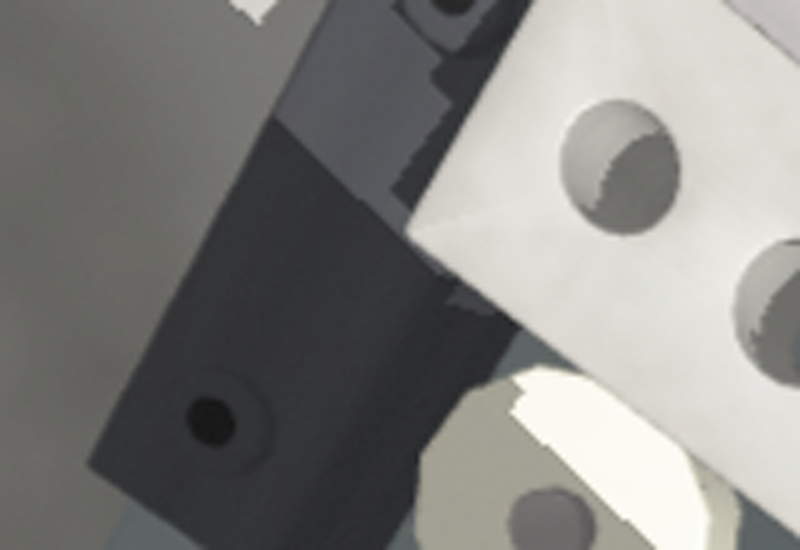

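Emit:
send_rows(plan=[[[0.0006,-0.0021,-0.0003],[0.003,0.0015,0],-1],[[0.0005,-0.0022,-0.0004],[0.003,0.0015,0],-1],[[0.0003,-0.0023,-0.0004],[0.003,0.0015,0],-1],[[0.0002,-0.0024,-0.0004],[0.003,0.0015,0],-1],[[0,-0.0025,-0.0004],[0.003,0.0015,0],-1]])

```text
clock: 20.92
eef_pos: [527.0, 58.9, 37.8]
tcp_rot: [3.137, 0.001, -0.812]
contact_force: [-5.6, -15.2, 3.5]
opening: 0.187
```

Run:
```python
from h import *
st(); rc(-46.5)
```

```text
t 20.92 tcp [526.98  58.91  37.78] yaw -46.51 notch home [-15.19 -23.66] F home [ -7.28 -14.44   3.52] rp [3.137e+00 1.100e-03]
rc [0.0046, 0.0011, -0.0002]
```

Emit:
send_rows(plan=[[[0.0007,-0.0022,-0.0003],[0.004,0.001,0],-1],[[0.0006,-0.0023,-0.0004],[0.004,0.001,0],-1],[[0.0005,-0.0024,-0.0004],[0.004,0.001,0],-1],[[0.0004,-0.0025,-0.0004],[0.004,0.001,0],-1],[[0.0003,-0.0025,-0.0004],[0.004,0.001,0],-1]])

```text
clock: 21.33
eef_pos: [527.0, 58.9, 37.7]
tcp_rot: [3.137, 0.001, -0.812]
contact_force: [-4.7, -16.3, 3.4]
opening: 0.191
```

Run:
```python
from h import *
st(); rc(-46.5)
f=viewer.grab_frame('wrist'); crop(f,120,0,440,150,2.5,'pics/w21.png'); np.save('w21.npy',f)
```

```text
t 21.33 tcp [527.01  58.88  37.73] yaw -46.52 notch home [-15.15 -23.71] F home [ -6.49 -15.71   3.37] rp [3.1367e+00 1.4000e-03]
rc [0.0049, 0.0014, -0.0004]
```

View pics/w21.png

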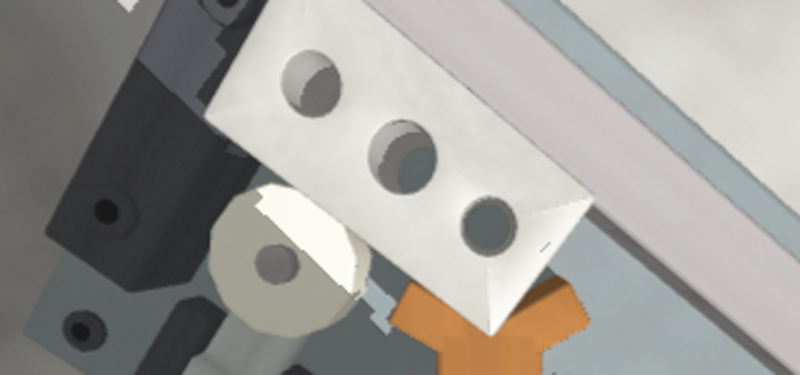

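The tool no longer advances (notch y −23.66 → −23.71) while the feed force rose from 10 to about 16 N, so the block is on the stop. One slightly firmer press follows, then I'll ease off.

Emit:
send_rows(plan=[[[0.0004,-0.0024,-0.0003],[0.004,0.001,0],-1],[[0.0003,-0.0025,-0.0004],[0.004,0.001,0],-1],[[0.0002,-0.0026,-0.0004],[0.004,0.001,0],-1],[[0.0001,-0.0026,-0.0004],[0.004,0.001,0],-1],[[0.0001,-0.0026,-0.0004],[0.004,0.001,0],-1]])

```text
clock: 21.8
eef_pos: [527.0, 59.0, 37.7]
tcp_rot: [3.136, 0.002, -0.812]
contact_force: [-5.2, -15.4, 4.0]
opening: 0.188
```

Run:
```python
from h import *
st(); rc(-46.5)
```

```text
t 21.8 tcp [526.96  58.97  37.71] yaw -46.54 notch home [-15.18 -23.63] F home [ -6.88 -14.78   4.02] rp [3.1364e+00 1.7000e-03]
rc [0.0052, 0.0017, -0.0007]
```

Emit:
send_rows(plan=[[[0.0003,-0.0025,-0.0003],[0.005,0.0015,0],-1],[[0.0001,-0.0026,-0.0004],[0.005,0.0015,0],-1],[[-0.0001,-0.0027,-0.0004],[0.005,0.0015,0],-1],[[-0.0003,-0.0028,-0.0004],[0.005,0.0015,0],-1],[[-0.0003,-0.0028,-0.0004],[0.005,0.0015,0],-1]])

```text
clock: 22.22
eef_pos: [526.8, 59.2, 37.7]
tcp_rot: [3.137, 0.001, -0.813]
contact_force: [-5.0, -18.3, 3.6]
opening: 0.19
```

Run:
```python
from h import *
st(); rc(-46.5)
```

```text
t 22.22 tcp [526.77  59.22  37.68] yaw -46.57 notch home [-15.32 -23.38] F home [ -7.01 -17.65   3.58] rp [3.1368e+00 1.3000e-03]
rc [0.0048, 0.0013, -0.0011]
```

The feed force is 17.7 N with no real travel, so the block is home. I'll back the stick straight out along its own axis.

Emit:
send_rows(plan=[[[0,0.0005,0],[0,0,0],-1],[[0,0.003,0],[0.003,0,0],-1],[[0,0.01,-0.0005],[0.004,0.001,0],-1],[[0,0.022,-0.001],[0.005,0.001,0],-1],[[0,0.036,-0.002],[0.005,0.001,0],-1]])

```text
clock: 22.63
eef_pos: [499.8, 34.2, 39.8]
tcp_rot: [-3.141, 0.0, -0.812]
contact_force: [0.7, 0.4, -0.5]
opening: 0.188
```

Run:
```python
from h import *
st(); 
f=viewer.grab_frame('wrist'); np.save('w22.npy',f); cv2.imwrite('pics/w22.png',f[:,:,::-1])
f=viewer.grab_frame('scene'); np.save('sc22.npy',f); crop(f,190,180,370,315,4.4,'pics/sc22.png')
```

```text
t 22.63 tcp [499.83  34.24  39.8 ] yaw -46.52 notch home [-44.88 -45.2 ] F home [ 0.69  0.33 -0.49] rp [-3.1411e+00  4.0000e-04]
```

View pics/w22.png

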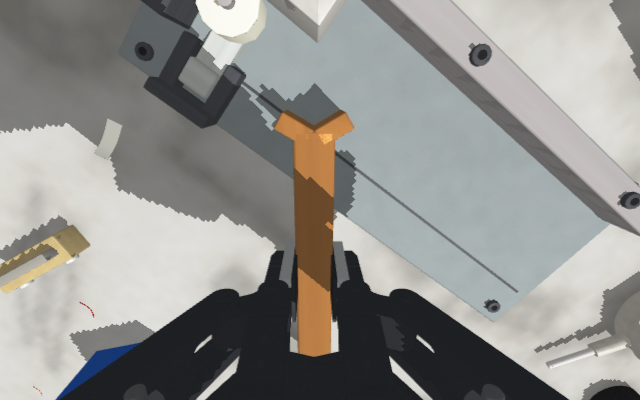

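View pics/sc22.png

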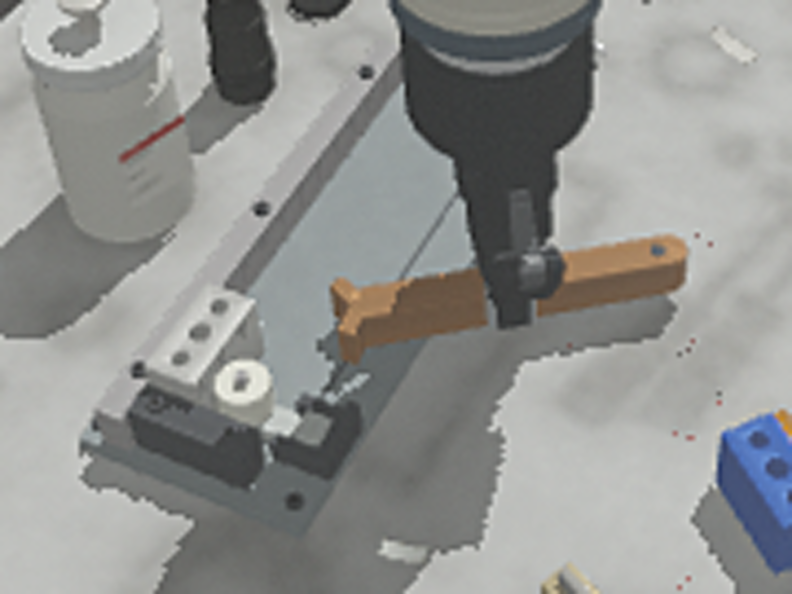

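Run:
```python
from h import *
go(440,-130,75,1,8)
```

```text
frac 1 / 8 [0.0099, 0.0193, -0.0044] [0.0001, 0.0003, -0.1039]
frac 2 / 8 [0.0197, 0.0385, -0.0088] [0.0002, 0.0007, -0.2077]
frac 3 / 8 [0.0296, 0.0578, -0.0132] [0.0004, 0.001, -0.3116]
frac 4 / 8 [0.0394, 0.0771, -0.0176] [0.0005, 0.0014, -0.4155]
frac 5 / 8 [0.0493, 0.0963, -0.022] [0.0006, 0.0017, -0.5193]
frac 6 / 8 [0.0591, 0.1156, -0.0264] [0.0007, 0.0021, -0.6232]
frac 7 / 8 [0.069, 0.1349, -0.0308] [0.0008, 0.0024, -0.7271]
frac 8 / 8 [0.0788, 0.1541, -0.0352] [0.001, 0.0028, -0.831]
```

Emit:
send_rows(plan=[[[0.002,0.006,-0.012],[0,0,0],-1],[[0.008,0.02,-0.03],[0,0,-0.06],-1],[[0.018,0.04,-0.035],[0,0,-0.16],-1],[[0.03,0.064,-0.035],[0,0.001,-0.27],-1],[[0.044,0.09,-0.035],[0,0.001,-0.38],-1]])

```text
clock: 23.15
eef_pos: [462.6, -61.2, 75.5]
tcp_rot: [3.141, -0.0, -0.427]
contact_force: [1.0, 0.1, -1.2]
opening: 0.188
```

Run:
```python
from h import *
go(440,-130,60,1,4)
```

```text
frac 1 / 4 [0.002, 0.018, 0.0039] [0.0001, 0.0, -0.1111]
frac 2 / 4 [0.004, 0.036, 0.0078] [0.0003, 0.0, -0.2223]
frac 3 / 4 [0.0059, 0.0539, 0.0116] [0.0004, 0.0, -0.3334]
frac 4 / 4 [0.0079, 0.0719, 0.0155] [0.0005, 0.0001, -0.4445]
```

Emit:
send_rows(plan=[[[0.002,0.018,0.003],[0,0,-0.11],-1],[[0.004,0.036,0.006],[0,0,-0.22],-1],[[0.006,0.055,0.01],[0,0,-0.33],-1],[[0.008,0.068,0.014],[0,0,-0.44],-1],[[0.008,0.072,0.0155],[0,0,-0.4445],-1]])

```text
clock: 23.57
eef_pos: [439.3, -131.5, 59.8]
tcp_rot: [3.141, 0.0, 0.021]
contact_force: [0.4, -0.2, -0.7]
opening: 0.189
```

Run:
```python
from h import *
st()
go(440,-130,28,1,1);go(440,-130,26.8,1,1)
f=viewer.grab_frame('wrist'); cv2.imwrite('pics/w23.png',f[:,:,::-1])
```

```text
t 23.57 tcp [ 439.25 -131.54   59.84] yaw 1.2 notch home [-171.49 -176.62] F home [ 0.37 -0.26 -0.69] rp [3.141e+00 2.000e-04]
frac 1 / 1 [0.0008, -0.0015, 0.0318] [0.0006, 0.0002, 0.0034]
frac 1 / 1 [0.0008, -0.0015, 0.033] [0.0006, 0.0002, 0.0034]
```

View pics/w23.png

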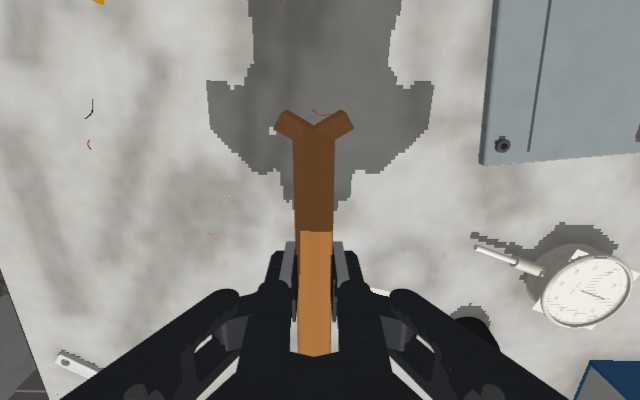

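Emit:
send_rows(plan=[[[0,0,0.01],[0,0,0],-1],[[0,0,0.022],[0,0,0],-1],[[0,0,0.029],[0,0,0],-1],[[0,0,0.0318],[0,0,0],-1],[[0,0,0.0325],[0,0,0],-1]])

```text
clock: 24.03
eef_pos: [438.7, -130.5, 26.4]
tcp_rot: [-3.141, 0.002, 0.014]
contact_force: [0.8, 0.2, 0.3]
opening: 0.187
```

Run:
```python
from h import *
st()
```

```text
t 24.03 tcp [ 438.73 -130.51   26.43] yaw 0.79 notch home [-171.41 -175.59] F home [0.8  0.07 0.28] rp [-3.1414e+00  2.2000e-03]
```

Emit:
send_rows(plan=[[[0,0,0.0004],[0,0.002,0],-1],[[0,0,0.0006],[0,0.002,0],-1],[[0,0,0.0008],[0,0.002,0],-1],[[0,0,0.001],[0,0.002,0],-1],[[0,0,0.001],[0,0.002,0],-1]])

```text
clock: 24.45
eef_pos: [438.9, -130.5, 26.3]
tcp_rot: [3.141, -0.0, 0.014]
contact_force: [-4.0, -0.9, 10.2]
opening: 0.185
```

Run:
```python
from h import *
st()
```

```text
t 24.45 tcp [ 438.91 -130.48   26.33] yaw 0.78 notch home [-171.22 -175.57] F home [-4.12 -0.5  10.25] rp [ 3.1414e+00 -2.0000e-04]
```

Emit:
send_rows(plan=[[[0,0,-0.0003],[0,0,0],-1],[[0,0,-0.0003],[0,0,0],-0.3],[[0,0,-0.0003],[0,0,0],0.1],[[0,0,-0.0003],[0,0,0],0.3],[[0,0,-0.0003],[0,0,0],0.3]])

```text
clock: 24.87
eef_pos: [439.0, -130.4, 26.6]
tcp_rot: [3.141, -0.0, 0.014]
contact_force: [0.6, -0.5, -0.3]
opening: 0.649
```

Emit:
send_rows(plan=[[[0,0,-0.005],[0,0,0],0.3],[[0,0,-0.015],[0,0,0],0.3],[[0,0,-0.035],[0,0,0],0.3],[[0,0,-0.065],[0,0,0],0.3],[[0,0,-0.1],[0,0,0],0.3]])

```text
clock: 25.28
eef_pos: [437.8, -130.1, 127.4]
tcp_rot: [-3.141, 0.002, 0.013]
contact_force: [0.2, -0.5, -0.3]
opening: 0.652
```

Run:
```python
from h import *
st()
f=viewer.grab_frame('wrist'); cv2.imwrite('pics/w24.png',f[:,:,::-1])
go(540,30,290,1,6)
```

```text
t 25.28 tcp [ 437.82 -130.07  127.43] yaw 0.77 notch home [-172.25 -175.05] F home [ 0.12 -0.55 -0.27] rp [-3.141e+00  2.300e-03]
frac 1 / 6 [0.017, -0.0266, -0.026] [0.0003, -0.0011, -0.0007]
frac 2 / 6 [0.0339, -0.0532, -0.052] [0.0007, -0.0021, -0.0014]
frac 3 / 6 [0.0509, -0.0797, -0.0779] [0.001, -0.0032, -0.002]
frac 4 / 6 [0.0678, -0.1063, -0.1039] [0.0014, -0.0042, -0.0027]
frac 5 / 6 [0.0848, -0.1329, -0.1299] [0.0017, -0.0053, -0.0034]
frac 6 / 6 [0.1017, -0.1595, -0.1559] [0.0021, -0.0063, -0.0041]
```

View pics/w24.png

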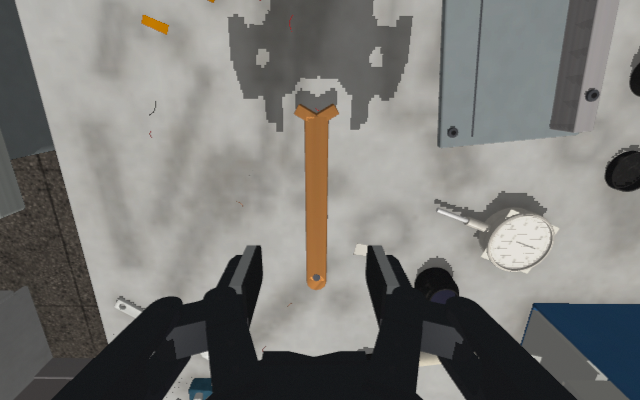

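The stick lies flat at (316,200), clear of the jig. Now I'll look straight down at the block.

Emit:
send_rows(plan=[[[0.012,-0.019,-0.025],[0,0,0],0.3],[[0.03,-0.045,-0.05],[0,0,0],0.3],[[0.048,-0.072,-0.075],[0,0,0],0.3],[[0.066,-0.098,-0.1],[0,0,0],0.3],[[0.084,-0.124,-0.12],[0,0,0],0.3]])

```text
clock: 25.75
eef_pos: [523.7, -4.4, 257.4]
tcp_rot: [3.139, -0.009, 0.013]
contact_force: [1.8, -0.4, 0.2]
opening: 0.648
```

Emit:
send_rows(plan=[[[0.012,-0.02,0],[0,0,0],0.3],[[0.03,-0.045,0],[0,0,0],0.3],[[0.035,-0.055,0],[0,0,0],0.3],[[0.035,-0.055,0],[0,0,0],0.3],[[0.035,-0.055,0],[0,0,0],0.3]])

```text
clock: 26.17
eef_pos: [557.4, 51.1, 257.6]
tcp_rot: [3.139, -0.008, 0.015]
contact_force: [-0.1, 0.7, -0.4]
opening: 0.649
```

Run:
```python
from h import *
st()
c=cam('wrist');f=viewer.grab_frame('wrist'); cv2.imwrite('pics/w25.png',f[:,:,::-1]);np.save('w25.npy',f);np.savez('w25c.npz',K=c[0],t=c[1],R=c[2])
crop(f,250,40,390,170,4.5,'pics/w25a.png')
f=viewer.grab_frame('scene'); crop(f,200,230,300,310,7,'pics/sc25.png')
for r in viewer.cut_out('lens_lid','wrist')[:1]+viewer.cut_out('spare_blade','scene')[:1]: print(r['p'],r['extent'])
```

```text
t 26.17 tcp [557.37  51.09 257.62] yaw 0.83 notch home [-33.53  -8.17] F home [ 0.    0.72 -0.39] rp [ 3.139  -0.0081]
0.69 [398.3, 256.8, 25.6, 22.2]
0.83 [312.3, 307.9, 28.8, 28.3]
```

View pics/w25.png

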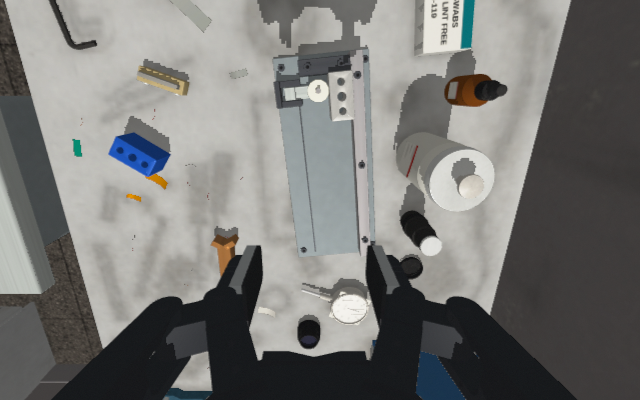

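View pics/w25a.png

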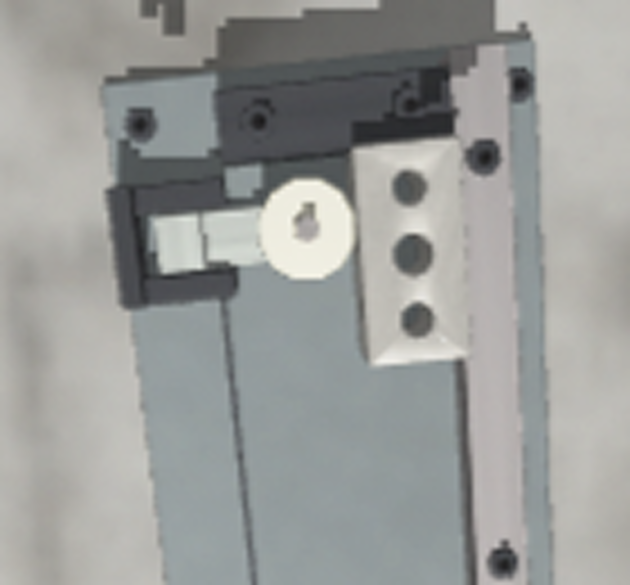

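View pics/sc25.png

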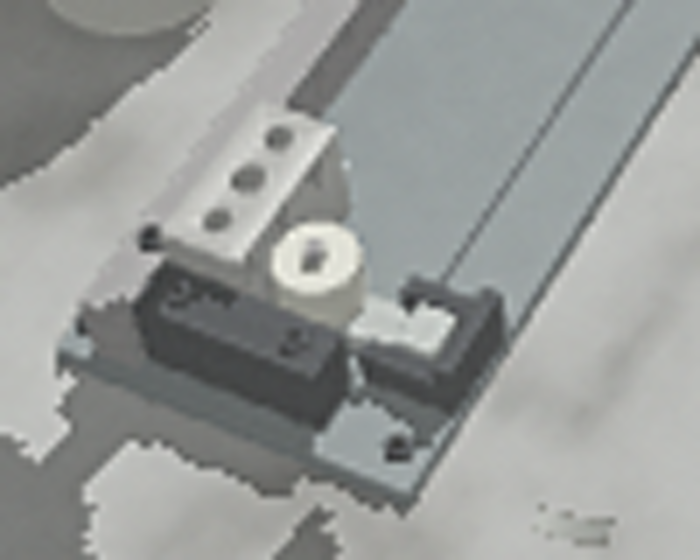

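Run:
```python
from h import *
d=np.load('w25c.npz'); c=(d['K'],d['t'],d['R'])
u=lambda a,b:(250+(a+.5)/4.5-.5,40+(b+.5)/4.5-.5)
for n,q,z in [('blk front off',(352,150),46),('blk front fence',(455,140),46),('rear off',(371,366),46),('rear fence',(467,355),46),('stop edge L',(222,163),34),('stop edge R',(350,150),34),('fence top edge',(476,520),32),('fence top edge2',(466,370),32),('roller hub',(306,224),36)]:
    P=plane(c,[u(*q)],z)[0]; print(n,P.round(1),w2h(*P[:2]).round(1))
```

```text
blk front off [573.4 152.9  46. ] [-12.9  23.6]
blk front fence [597.  155.4  46. ] [10.8 23.4]
rear off [579.4 104.6  46. ] [-12.2 -25.1]
rear fence [602.6 107.5  46. ] [ 11.1 -24.8]
stop edge L [543.  150.3  34. ] [-43.4  24.3]
stop edge R [573.5 153.6  34. ] [-12.7  24.2]
fence top edge [609.3  64.4  32. ] [ 13.1 -68.4]
fence top edge2 [604.5 102.7  32. ] [ 12.5 -29.8]
roller hub [563.3 136.8  36. ] [-24.7   8.7]
```

Run:
```python
from h import *
st(); print(job.sign_off()); print(status.sense()['clock'])
```

```text
t 26.37 tcp [557.28  49.99 257.53] yaw 0.69 notch home [-33.57  -9.27] F home [-0.56  0.02  0.85] rp [ 3.1392 -0.0083]
the job is handed in; nothing more can be done
None
the job is handed in; nothing more can be done
```

The block is home, square on the fence and against the end stop, and I handed the job in at about 26 s of the 72 s allowed. I picked up the push stick, squared the block on the fence about 131 mm short of home, fed it past the roller onto the stop, and laid the stick flat on the bench clear of the jig.

**Forces**
- **Fence:** the stick pressed towards the fence with about 5 to 7 N all the way, not counting the roller's own push.
- **Feed:** along the fence I pushed with 6 to 9 N before the roller and 10 to 14 N past it. On the stop it rose to about 18 N at the wrist, above the 5 to 10 N asked for.
- **Stop:** after friction I estimate about 5 to 9 N reached the stop itself. I have no direct reading of that force.

**Last checks, from the wrist camera above**
- **Block:** its rear face measured 25 mm behind home, as it should. It was square within about 1°.
- **Roller:** it measured about 3 mm aside, against 2.5 mm expected.
- **Gripper:** the robot was touching nothing and the gripper never touched the block.
- **Other things:** I saw nothing else moved, but I did not re-measure each bystander.

**Disagreements**
- The block's front face measured 0.6 to 0.8 mm short of the stop. The block's length also read 1.3 mm short, so I put this down to camera error: the force rose on the stop with almost no further travel.
- The notch position worked out from the arm read about 3 mm off in x against the camera, so I fed by force and pictures.
- While first being pushed towards the fence the block skewed by roughly 10 to 14°. It squared up once it met the fence, well before the 115 mm limit.

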